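# Lever the worn pad out of the can crusher

### The job

The can crusher's orange wear pad has had its day. Swing the red clamp lever back to unlock the press head, slide the head by its black press lever until its pointer is on the yellow service mark, and swing the clamp lever forward again to lock it there; then lever the pad up past its spring catches with the yellow pry tool (blade over the steel pry rest, tip under the pad, handle pushed down), not with the fingers. Put the pad in the blue crate and the tool back on its wooden rest, and leave the bottles, jug and cans where they stand.

Things in the scene. Friction and masses are not known exactly. Their poses are not given: they have to be found in the camera images.
- crusher: Green can crusher, fixed. Origin: on the shelf under the pad seat's centre; x away from robot, y along the rail to the mark, z up. Bed x -50..75, y -50..150 mm, top 99 mm high. Seat: 62 x 50 mm recess, floor 88 mm high. A pry channel 26 mm wide on y = 0, open above and in front, runs from the front face (x -50) through the front wall and on under the pad to x -12, floor 74 mm high.
- seat (a point): Centre of the pad seat at the height of the bed's top (99 mm above the shelf), axes as the crusher. Beside the seat (62 mm long in x, out to y = 60 and -50 mm) the bed is 3 mm lower, 96 mm high, to let fingers down beside the raised pad.
- pry_rest (a point): Middle of the top line of the round steel bar (diameter 10 mm, 80 mm long along y) that serves as fulcrum in front of the crusher: 75 mm before the seat's centre, 80 mm above the shelf. The blade lies across it; nothing stands before it. Tipping the tool some 15 to 18 degrees about it frees the pad (a grip taken leaning towards the blade leaves the wrist room).
- mark (a point): Yellow painted service mark, a 4 mm line across the bed's top, 105 mm from the seat's centre along the crusher's y.
- head (a joint): Grey press head sliding on the rail, m along the crusher's y: 0 to 0.03 = over the pad, 0.105 = its red front pointer on the yellow mark; travel -0.005 to 0.115, takes 3 N. It spans x -25..75 mm in the crusher's frame, 106 to 140 mm high, 60 mm wide in y (44 mm over the seat), and must be clear of the seat before the pad can rise.
- press_lever (a point): Middle of the black grip of the press lever: a level rod 15 mm thick along the crusher's x, sticking out 110 mm in front of the seat's centre, fixed to the head, 155 mm above the shelf; grip 50 mm long. Good for pinching from above to slide the head.
- clamp (a joint): Clamp lever on top of the press head, rad: 0 = locked (leans to the front, towards the robot), 1.0 = unlocked (leans to the back, crusher's +x). Hinge along the crusher's y, 20 mm behind (+x of) the seat's centre, 162 mm above the shelf; it stays where it is left.
- clamp_tip (a point): Centre of the red ball (diameter 26 mm) at the clamp lever's end, 60 mm from its hinge, on the head's centre line.
- pad: Orange wear pad with black ribs, 60 (x) x 48 (y) x 14 mm: flange 48 mm wide, 4 mm thick, under a 40 mm wide body. Origin: centre of underside, axes as the crusher. Seated: underside 88, top 102 mm high. Two sprung catches 20 mm before the seat's centre hold the flange from both sides (15 N to pass); levered past them, the front edge stays up about 11 mm on them, the back edge in the seat.
- pad_front (a point): Middle of the pad's top front edge (30 mm before its centre, 14 mm above its underside).
- tool: Pry tool: yellow handle 100 mm long, 16 wide, 18 high; straight steel blade in line with it, 85 mm long, 14 wide, 3 thick; 150 g. Origin: centre of the handle's section, 115 mm behind the blade's tip (handle from 70 mm behind to 30 mm before it), a good place to grip; x points to the tip, z up. On the rest the origin is 39 mm above the shelf.
- tool_tip (a point): Middle of the blade's tip edge.
- rest: Wooden tool rest, fixed: 115 x 60 mm base 5 mm thick with two cross blocks, 55 mm before its origin in x (top 30 mm high, under the handle) and 38 mm past it (top 37 mm high, under the blade), each with 6 mm lips 24 mm apart. Origin on the shelf; the tool lies along its x, tool origin above the rest's origin.
- crate: Blue slatted plastic bottle crate, fixed, open above, 240 (x) x 180 (y) x 100 mm, walls 6 mm. Origin: centre of its underside.
- pet1: Clear PET bottle, diameter 64, 210 mm tall, leave alone. Origin: centre of underside.
- pet2: Clear PET bottle, diameter 64, 210 mm tall, leave alone. Origin: centre of underside.
- brown: Brown glass bottle, diameter 62, 220 mm tall, leave alone. Origin: centre of underside.
- jug: White plastic jug with red twist cap and handle, diameter 96, 165 mm tall, leave alone. Origin: centre of underside.
- flatcan: Flattened aluminium can, a disc of diameter 66, 18 mm high, leave alone. Origin: centre of underside.
- tin: Steel tin, diameter 72, 100 mm tall, leave alone. Origin: centre of underside.
Mind the look-alikes: they are no part of the job. Several things have the shape of the tool; the one meant has the colours described above. There is more than one size of the rest; the job needs the larger.

How it is judged:
By the outcome, as a careful person would: the job done as asked, in the order asked, and still so for the second after the job is handed in, with the robot touching nothing.
It also fails if it takes over 72 s, if anything falls off the work surface, if the arm or the gripper's body presses on something with over 40 N, if the wrist force passes 120 N, or if a joint passes its speed limit or range.

### The arm

A 6-joint arm with a two-finger parallel gripper is mounted at the origin on the work surface. World frame = base frame: x ahead of the robot, y to its left, z up, the work surface at z = 0. Lengths are in m, angles in degrees, forces in N, time in s.
With the tool pointing down it reaches from about 0.25 to 0.8 m from the base axis. Payload 8.5 kg.
Tool frame: the origin (TCP) lies between the finger pads, 19 mm behind the fingertips; this is the grasp point; x points along the fingers, y is the direction in which the jaws open and shut, and the axes are right-handed (so a half turn about x gives the same grasp; the last joint's range is limited). The gripper opens to 85 mm and grips with 20 to 120 N. Pads are 22 mm wide; open, the fingers measure 114 mm over their backs; the gripper's body (76 mm by 85 mm) begins 54 mm behind the grasp point. The pads swing forward as they close: fully open they stand 13 mm farther back than shut.
Start: joints at [-63.77, 13.648, -0.773, 75.585, 0, 90], TCP at [0.232, -0.471, 0.25] pointing down, gripper open.
Joint ranges: [-152.45, 152.45], [-59.26, 108.67], [-65.41, 83.53], [-104.44, 129.93], [-82.83, 76.93], [-180, 180]. Speed limits (degrees/s): [127.2, 127.2, 159.86, 180, 180, 180].

### API

Orientations are given as [roll, pitch, yaw] about the fixed x, y, z axes, in that order (R = Rz(yaw) Ry(pitch) Rx(roll)).
In Python, from station import ctrl gives the robot as it stands.
- The arm moves only by the tool arm_command, never from a script. Its argument "targets" is a list that holds one entry, the list of rows, each a list of 7 numbers: the shift along the world's x, y, z in units of 40 mm (1.0 is 40 mm), then the turn, a rotation vector about the world's x, y, z in units of 6 degrees (1.0 is 6 degrees), then the opening, from -1 (shut) to 1 (fully open), so that 0 is half open. A call has 1 to 20 rows; each row shifts and turns the commanded pose from where the row before left it; what a row does not reach is not made up. A row lasts 1/8 s, in which the tool goes at most 62.5 mm and 10.7 degrees, less where a joint would pass 70% of its speed; a pose out of reach is approached as far as the arm can. A call is refused whole if a number of a shift passes 1 or a number of a turn 1, either way. A call with a gripper value outside its range is refused whole. The fingers move at their own pace and stop on an object; the grip force is fixed at half the most. Time passes only in rows, so rows that do not move let the fingers close. It gives the time, the measured TCP pose, the force and the opening at its end, in the units of the state.
- ctrl.get_obs(): the state, without advancing time (a new reading comes with each control period).
- ctrl.capture(name): name is "scene" or "top" or "wrist"; returns a dict with "pixels" (420x560x3 uint8, red, green, blue), "range_z" (420x560 float32, m along the optical axis (not along the pixel's ray), 0 where there is no reading), "camera_matrix" (3x3 intrinsics, pixels), "origin" and "orientation" of the camera in the world. Camera axes: x right, y down, z forward; pixel columns grow to the right and rows downward; lengths in m; the calibration is good to about 2 mm. A picture is of the moment at which its call begins.
- ctrl.finish_job(): hands the job in, once; it reports no verdict.
The state is a dict: "clock": time; "joints": joint angles; "dq": joint speeds; "effort": joint torques, N m; "tool_pos": TCP position; "tcp_rot": TCP orientation; "ft_force": force on the tool from outside, world axes, zero at the start; "torque": the same for the moment, N m; "finger_gap": finger opening in m.
Only numpy, scipy, OpenCV 4.12 (cv2) and the standard library are available. Lean on these libraries where they do the work, as an engineer would, in place of code of your own. Each camera call takes 0.05 s, during which the arm holds its last target. There are 200 camera calls.

## Working session

There is one attempt and no reset: what is moved stays moved. The work goes in short steps, Python scripts to look and compute and a tool call to move; the robot and the scene stay as the last step left them, time stands still between calls to the robot, and variables do not carry over. Pictures are saved under pics/ and viewed, about 8 in all and at most 12, crops included, and the job is handed in when it is done.

Besides the shell and the picture viewer there is one more tool, called after "Call:" as name(argument=value, ...), one argument or row to a line, values as JSON. arm_command: Moves the arm, as the interface text tells. Its arguments: {"type":"object","properties":{"targets":{"type":"array"}},"required":["targets"]}

```bash
ls; mkdir -p pics; cat > h.py <<'E'
import numpy as np, cv2
from scipy.spatial.transform import Rotation as R
from station import ctrl
def cap(n,save=None):
    c=ctrl.capture(n)
    if save: cv2.imwrite('pics/'+save+'.png',c['pixels'][:,:,::-1])
    return c
def rot(c):
    o=np.array(c['orientation'],float)
    return o if o.shape==(3,3) else R.from_euler('xyz',o,degrees=True).as_matrix()
def cloud(c):
    K=np.array(c['camera_matrix']);z=c['range_z'];v,u=np.mgrid[0:z.shape[0],0:z.shape[1]]
    p=np.stack([(u-K[0,2])/K[0,0]*z,(v-K[1,2])/K[1,1]*z,z],-1)
    return p@rot(c).T+np.array(c['origin'])
def ray(c,u,v,h):
    K=np.array(c['camera_matrix']);d=rot(c)@np.array([(u-K[0,2])/K[0,0],(v-K[1,2])/K[1,1],1]);o=np.array(c['origin'])
    return o+d*(h-o[2])/d[2]
E
python3 - <<'E'
from h import *
for n in ['scene','top','wrist']:
    c=cap(n,n+'0'); print(n,c['origin'],c['orientation'],np.array(c['camera_matrix'])[0,0])
    np.savez('pics/'+n+'0.npz',**{k:np.array(v) for k,v in c.items()})
print(ctrl.get_obs())
a=[cv2.imread(f'pics/{n}0.png') for n in ['scene','top']]
E
```

```text
pics
scene [ 1.16688296 -0.54909983  0.93597466] [-132.98587756    0.70851868   43.76775788] 394.52413890515163
top [0.35455803 0.01669601 1.39801415] [-169.90029389   -0.31348238  -90.39203732] 430.68696094163613
wrist [ 0.29620458 -0.43999151  0.3729661 ] [ 1.63336034e+02  7.40983979e-02 -6.37525007e+01] 290.6042283344273
{'clock': 0.15, 'joints': array([-6.37708904e+01,  1.36735637e+01, -8.05939659e-01,  7.55841497e+01,
        1.22824523e-03,  9.00006104e+01]), 'dq': array([-0.00402785, -0.02457917,  0.10472659, -0.10370771, -0.08275301,
       -0.04596447]), 'effort': array([ 4.43255039e-04, -5.39077306e+01,  3.46598160e+01,  1.45274823e-02,
        5.55976624e-05, -1.45712988e-05]), 'tool_pos': array([ 0.23190347, -0.47067229,  0.24952007]), 'tcp_rot': array([-91.10482775,  89.9363351 , 115.12367074]), 'ft_force': array([-0.03291052,  0.90653392,  0.20189555]), 'torque': array([0.01811511, 0.03156431, 0.06458136]), 'finger_gap': 0.08563230804980283}
```

View pics/scene0.png

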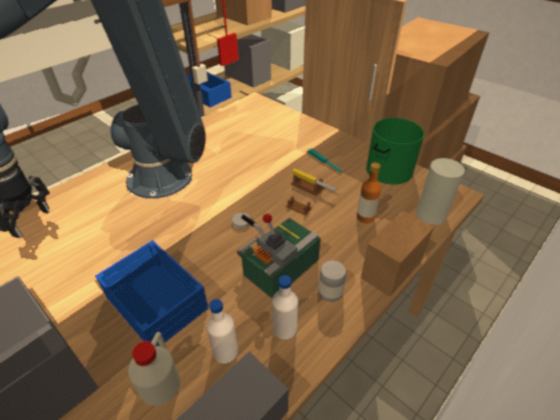

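View pics/top0.png

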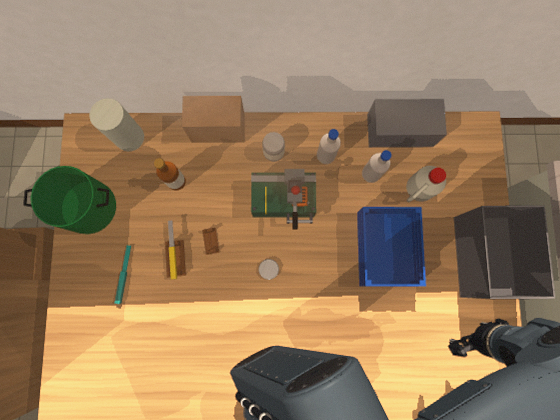

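The top view shows the crusher at about (285,195): red ball (296,189), black lever (295,215), pad (304,196), yellow mark (266,200). The tool is on its large rest at (172,250), tip up at (170,222). The crate is at (392,246), and the flat can at (268,269).

```bash
python3 - <<'E'
from h import *
def load(n): return dict(np.load(f'pics/{n}0.npz'))
boxes={'top':{'crusher':(240,160,330,235),'tool':(155,210,192,290),'crate':(350,200,432,292)},'scene':{'crusher':(225,205,335,300),'tool':(280,160,345,200),'crate':(90,235,215,345)}}
rng={'orange':((4,150,120),(16,255,255)),'yellow':((20,140,110),(32,255,255)),'red':((0,170,70),(3,255,255)),'green':((50,60,20),(85,255,255)),'blue':((100,150,40),(125,255,255))}
for n in boxes:
    c=load(n);P=cloud(c);hsv=cv2.cvtColor(c['pixels'],cv2.COLOR_RGB2HSV)
    for ob,(a,b,d,e) in boxes[n].items():
        for col,(lo,hi) in rng.items():
            m=cv2.inRange(hsv,lo,hi);k=np.zeros_like(m);k[b:e,a:d]=1;m=(m>0)&(k>0)&(c['range_z']>0)
            p=P[m]
            if ob=='tool' and col!='yellow' or ob=='crate' and col!='blue': continue
            if len(p)>4:
                v,u=np.nonzero(m)
                r=cv2.minAreaRect((p[p[:,2]>np.percentile(p[:,2],30)][:,:2]*1000).astype(np.float32))
                print(n,ob,col,len(p),'px',u.mean().round(1),v.mean().round(1),'med',np.median(p,0).round(3),'lo',np.percentile(p,3,axis=0).round(3),'hi',np.percentile(p,97,axis=0).round(3),'rect',np.round(r[0]),np.round(r[1]),round(r[2],1))
c=load('top');P=cloud(c)
for n,(a,b,d,e) in {'top':(155,210,192,290),'crush':(240,160,330,235)}.items():
    print(n); 
cr=np.hstack([cv2.resize(c['pixels'][155:235,235:335],(400,320),interpolation=2),cv2.resize(c['pixels'][212:292,140:240],(400,320),interpolation=2)])
s=load('scene')
cr2=np.hstack([cv2.resize(s['pixels'][205:285,230:330],(400,320),interpolation=2),cv2.resize(s['pixels'][140:220,270:370],(400,320),interpolation=2)])
cv2.imwrite('pics/crop1.png',cv2.resize(np.vstack([cr,cr2]),(720,576))[:,:,::-1])
E
```

```text
top crusher orange 128 px 299.5 195.3 med [ 0.62  -0.054  0.104] lo [ 0.601 -0.071  0.09 ] hi [ 0.658 -0.023  0.231] rect [622. -54.] [47. 56.] 39.5
top crusher yellow 53 px 265.5 199.8 med [0.619 0.056 0.099] lo [0.581 0.053 0.094] hi [0.657 0.056 0.104] rect [620.  55.] [ 3. 79.] 89.9
top crusher green 419 px 264.9 203.2 med [0.605 0.066 0.099] lo [ 0.581 -0.013  0.095] hi [0.649 0.096 0.104] rect [621.  35.] [ 82. 123.] 0.3
top tool yellow 200 px 172.3 262.7 med [0.43  0.346 0.048] lo [0.387 0.336 0.036] hi [0.477 0.358 0.053] rect [432. 348.] [98. 16.] 6.3
top crate blue 1520 px 395.6 240.5 med [ 0.524 -0.361  0.009] lo [ 0.358 -0.418  0.002] hi [ 0.591 -0.245  0.104] rect [ 476. -331.] [181. 237.] 89.6
scene crusher orange 111 px 266.6 234.2 med [ 0.61  -0.038  0.099] lo [ 0.443 -0.069 -0.002] hi [0.657 0.248 0.227] rect [577.  81.] [ 61. 337.] 19.5
scene crusher yellow 43 px 287.8 230.5 med [0.619 0.056 0.1  ] lo [0.532 0.052 0.026] hi [0.658 0.109 0.103] rect [622.  55.] [ 9. 75.] 87.9
scene crusher red 39 px 266.8 218.0 med [ 0.631 -0.037  0.223] lo [ 0.622 -0.043  0.217] hi [ 0.638 -0.031  0.229] rect [630. -36.] [17. 10.] 33.2
scene crusher green 1886 px 281.0 260.7 med [ 0.678 -0.029  0.082] lo [ 0.593 -0.099  0.014] hi [0.71  0.089 0.102] rect [648.  -2.] [196. 126.] 89.1
scene crusher blue 131 px 284.3 281.1 med [ 0.794 -0.147  0.21 ] lo [ 0.773 -0.157  0.185] hi [ 0.807 -0.125  0.212] rect [ 794. -144.] [27. 27.] 20.0
scene tool yellow 165 px 303.8 175.5 med [0.434 0.345 0.045] lo [0.383 0.337 0.003] hi [0.483 0.372 0.051] rect [435. 347.] [99. 22.] 2.9
scene crate blue 6429 px 153.3 292.1 med [ 0.458 -0.325  0.031] lo [ 0.361 -0.419  0.004] hi [ 0.599 -0.244  0.102] rect [ 546. -331.] [178. 381.] 89.4
top
crush
```

View pics/crop1.png

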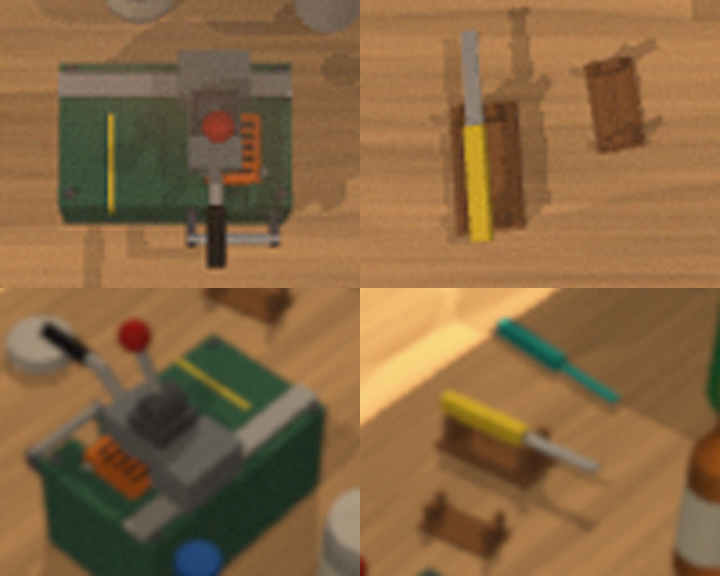

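Crop: the head sits over the pad with its ball leaning forward, and the tool blade points to +x with a yaw of about 5° on the large rest. The crusher looks parallel to world axes, with its seat near (0.627, -0.05).

```bash
cat >> h.py <<'E'
def plan(p,Rt=None):
    "rows needed from measured state to pose p (Rt: 3x3 tool rot, half-turn chosen nearer)"
    o=ctrl.get_obs();d=(np.array(p)-o['tool_pos'])/.04
    Rc=R.from_euler('xyz',o['tcp_rot'],degrees=True).as_matrix()
    print('shift',d.round(2),'tool y',Rc[:,1].round(3),'x',Rc[:,0].round(3),'F',np.round(o['ft_force'],1),'t',o['clock'])
    if Rt is not None:
        for s in (1,-1):
            print('turn',s,(R.from_matrix(Rt*np.array([1,s,s])@Rc.T).as_rotvec(degrees=True)/6).round(2))
def down(yaw=0,lean=0):
    "jaws along y turned by yaw; lean>0 tips fingers back (-x), hand towards +x"
    return (R.from_euler('z',yaw,degrees=True)*R.from_euler('y',lean,degrees=True)).as_matrix()@np.array([[0,0,1],[0,1,0],[-1,0,0.]])
E
python3 - <<'E'
from h import *
plan([.55,-.037,.36],down())
print(ctrl.get_obs()['joints'])
c=dict(np.load('pics/top0.npz'));P=cloud(c);g=c['pixels'].astype(int)
# crusher edges: top-surface points 92..103 mm
m=(P[...,2]>.093)&(P[...,2]<.106)&(P[...,0]>.55)&(P[...,0]<.73)&(P[...,1]>-.13)&(P[...,1]<.13)
p=P[m];print('bed lo/hi',np.percentile(p,[1,99],axis=0).round(4))
# bar
m=(P[...,2]>.05)&(P[...,2]<.09)&(P[...,0]>.53)&(P[...,0]<.58)&(P[...,1]>-.1)&(P[...,1]<-.01);print('bar',m.sum(),P[m].mean(0).round(4))
m=(P[...,2]>.135)&(P[...,2]<.175)&(P[...,0]>.48)&(P[...,0]<.56)&(P[...,1]>-.1)&(P[...,1]<.05);print('lever',m.sum(),P[m].mean(0).round(4),P[m].min(0).round(3),P[m].max(0).round(3))
m=(P[...,2]>.19)&(P[...,2]<.24)&(P[...,0]>.55)&(P[...,0]<.7)&(abs(P[...,1])<.1);print('ball',m.sum(),P[m].mean(0).round(4),P[m].max(0).round(3))
E
```

```text
shift [ 7.95 10.84  2.76] tool y [ 0.442 -0.897 -0.001] x [-0.     0.001 -1.   ] F [-0.   0.9  0.2] t 0.15
turn 1 [ 0.000e+00 -1.000e-02  2.563e+01]
turn -1 [-0.01 -0.   -4.37]
[-6.37708904e+01  1.36735637e+01 -8.05939659e-01  7.55841497e+01
  1.22824523e-03  9.00006104e+01]
bed lo/hi [[ 0.5803 -0.098   0.0935]
 [ 0.7035  0.0994  0.1058]]
bar 117 [ 0.563  -0.0565  0.0779]
lever 71 [ 0.5387 -0.0297  0.1615] [ 0.52  -0.036  0.152] [ 0.56  -0.024  0.168]
ball 69 [ 0.6206 -0.0312  0.2246] [ 0.633 -0.02   0.235]
```

Call:
arm_command(
  targets=[
    [[0.2,0.54,0.3,0,0,1,1],[0.2,0.54,0.3,0,0,1,1],[0.2,0.54,0.3,0,0,1,1],[0.3,0.54,0.3,0,0,1,1],[0.3,0.54,0.3,0,0,1,1],[0.3,0.54,0.3,0,0,1,1],[0.4,0.54,0.2,0,0,1,1],[0.4,0.54,0.2,0,0,1,1],[0.4,0.54,0.2,0,0,1,1],[0.4,0.54,0.2,0,0,1,1],[0.4,0.54,0.2,0,0,1,1],[0.4,0.54,0,0,0,1,1],[0.4,0.54,0,0,0,1,1],[0.4,0.54,0,0,0,1,1],[0.5,0.54,0,0,0,1,1],[0.5,0.54,0,0,0,1,1],[0.5,0.54,0,0,0,1,1],[0.5,0.54,0,0,0,1,1],[0.5,0.54,0,0,0,1,1],[0.5,0.54,0,0,0,1,1]],
  ],
)

```text
clock: 2.65
tool_pos: [0.5405, -0.0381, 0.3617]
tcp_rot: [-136.2, 90.0, -169.8]
ft_force: [0.2, -0.2, -0.2]
finger_gap: 0.0855
```

```bash
python3 - <<'E'
from h import *
plan([.55,-.037,.36],down())
print(ctrl.get_obs()['joints'].round(1))
E
```

```text
shift [ 0.24  0.03 -0.04] tool y [ 0.553  0.833 -0.   ] x [-0.001 -0.    -1.   ] F [ 0.2 -0.2 -0.2] t 2.65
turn 1 [ 0.   -0.    5.59]
turn -1 [-1.000e-02 -0.000e+00 -2.441e+01]
[-4.  14.9 17.1 92.3 -0.  29.5]
```

Call:
arm_command(
  targets=[
    [[0,0,0,0,0,1,1],[0,0,0,0,0,1,1],[0,0,0,0,0,1,1],[0,0,0,0,0,1,1],[0,0,0,0,0,1,1],[0,0,0,0,0,0.6,1],[0,0,0,0,0,0,0.3]],
  ],
)

```text
clock: 3.52
tool_pos: [0.5399, -0.0389, 0.3617]
tcp_rot: [-172.0, 90.0, -172.2]
ft_force: [-0.1, 0.3, -0.1]
finger_gap: 0.0698
```

```bash
python3 - <<'E'
from h import *
plan([.6205,-.0355,.30],down())
c=cap('wrist','w1'); np.savez('pics/w1.npz',**{k:np.array(v) for k,v in c.items()})
P=cloud(c);hsv=cv2.cvtColor(c['pixels'],cv2.COLOR_RGB2HSV)
for n,lo,hi in [('orange',(4,150,100),(16,255,255)),('yellow',(20,140,110),(32,255,255)),('red',(0,170,70),(3,255,255)),('red2',(174,150,70),(180,255,255))]:
    m=(cv2.inRange(hsv,lo,hi)>0)&(c['range_z']>0);p=P[m]
    m2=p[:,0]>.45;p=p[m2]
    if len(p): print(n,len(p),np.median(p,0).round(4),np.percentile(p,2,axis=0).round(4),np.percentile(p,98,axis=0).round(4))
m=(P[...,2]>.093)&(P[...,2]<.103)&(P[...,0]>.5)&(P[...,0]<.75);print('bed',np.percentile(P[m],[1,99],axis=0).round(4))
E
```

```text
shift [ 2.01  0.09 -1.54] tool y [ 0.003  1.    -0.   ] x [-0.001 -0.    -1.   ] F [-0.1  0.3 -0.1] t 3.525
turn 1 [ 0.   -0.01  0.03]
turn -1 [-1.000e-02 -0.000e+00 -2.997e+01]
orange 5948 [0.6359 0.3195 0.0363] [ 4.565e-01 -7.130e-02 -1.000e-04] [0.9042 0.3641 0.1503]
yellow 726 [0.4727 0.3426 0.0473] [0.4507 0.052  0.0058] [0.6554 0.3608 0.0997]
red 465 [ 0.6183 -0.0336  0.2237] [ 0.6103 -0.0439  0.2137] [ 0.6312 -0.0223  0.2278]
bed [[ 0.5171 -0.4228  0.0935]
 [ 0.7146  0.3337  0.1026]]
```

View pics/w1.png

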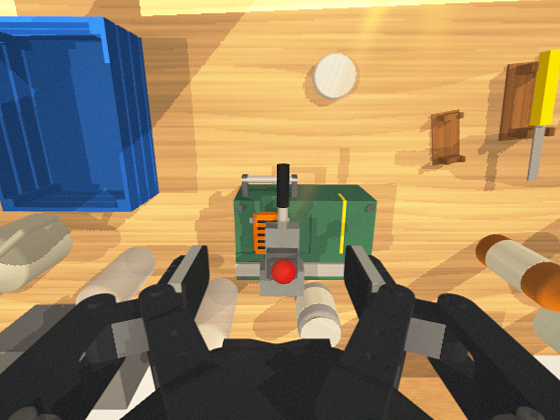

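The wrist view shows the ball at (284,271), lever grip (283,180), bar (268,178), pad (264,232) and mark (343,222), all consistent with the top view. I'll grasp the ball next.

Call:
arm_command(
  targets=[
    [[0.5,0.03,-0.3,0,0,0.03,0.2],[0.5,0.03,-0.3,0,0,0,0.2],[0.5,0.03,-0.3,0,0,0,0.2],[0.5,0.03,-0.3,0,0,0,0.2],[0,0,-0.4,0,0,0,0.2],[0,0,-0.4,0,0,0,0.2]],
  ],
)

```text
clock: 4.32
tool_pos: [0.6211, -0.034, 0.2802]
tcp_rot: [-178.2, 89.9, -178.2]
ft_force: [-0.8, -0.2, -0.6]
finger_gap: 0.0514
```

```bash
python3 - <<'E'
from h import *
from scipy.optimize import least_squares
plan([.619,-.034,.216],down())
c=dict(np.load('pics/w1.npz'));P=cloud(c);hsv=cv2.cvtColor(c['pixels'],cv2.COLOR_RGB2HSV)
m=(cv2.inRange(hsv,(0,170,70),(4,255,255))>0);m[:, :260]=0;m[:,310:]=0;m[:240]=0
p=P[m];p=p[p[:,2]>.2]
print('ball',len(p),least_squares(lambda q:np.linalg.norm(p-q,axis=1)-.013,p.mean(0)-[0,0,.01],loss='soft_l1',f_scale=.001).x.round(4))
def st(n,a): print(n,len(a),a.mean(0).round(4),np.percentile(a,1,axis=0).round(4),np.percentile(a,99,axis=0).round(4))
x,y,z=P[...,0],P[...,1],P[...,2]
st('bed',P[(z>.094)&(z<.104)&(x>.56)&(x<.72)&(abs(y)<.15)])
st('bar',P[(z>.073)&(z<.086)&(x>.535)&(x<.57)&(y>-.1)&(y<0)])
st('lever',P[(z>.145)&(z<.17)&(x>.47)&(x<.545)&(y>-.1)&(y<.05)])
m=(cv2.inRange(hsv,(4,150,100),(16,255,255))>0)&(z>.085)&(z<.11)&(x>.58)&(x<.68)&(y>-.1)&(y<0);st('pad',P[m])
m=(cv2.inRange(hsv,(20,140,110),(32,255,255))>0)&(z>.085)&(z<.11);st('mark',P[m])
E
```

```text
shift [-0.05 -0.   -1.61] tool y [-0.  1. -0.] x [-0.001 -0.    -1.   ] F [-0.8 -0.2 -0.6] t 4.325
turn 1 [ 0.   -0.01 -0.  ]
turn -1 [2.e-02 0.e+00 3.e+01]
ball 472 [ 0.6232 -0.033   0.2147]
bed 6853 [0.628  0.0047 0.0984] [ 0.581  -0.099   0.0944] [0.7035 0.0977 0.1038]
bar 383 [ 0.557  -0.0547  0.0787] [ 0.5504 -0.0895  0.0754] [ 0.5696 -0.0106  0.0812]
lever 295 [ 0.5317 -0.0326  0.1599] [ 0.5205 -0.0394  0.1479] [ 0.5449 -0.0255  0.1631]
pad 502 [ 0.6235 -0.0621  0.0989] [ 0.6002 -0.0754  0.0868] [ 0.6601 -0.0394  0.1032]
mark 201 [0.6182 0.0534 0.0984] [0.5807 0.0514 0.0883] [0.6606 0.0569 0.1002]
```

Call:
arm_command(
  targets=[
    [[0,0.02,-0.4,0,0,0,0.2],[0,0,-0.4,0,0,0,0.2],[0,0,-0.4,0,0,0,0.2],[0,0,-0.4,0,0,0,0.2],[0,0,0,0,0,0,-0.6],[0,0,0,0,0,0,-0.6],[0,0,0,0,0,0,-0.6],[0,0,0,0,0,0,-0.6]],
  ],
)

```text
clock: 5.32
tool_pos: [0.6205, -0.0332, 0.2178]
tcp_rot: [4.4, 90.0, 4.4]
ft_force: [4.4, 1.1, -10.1]
finger_gap: 0.0228
```

Call:
arm_command(
  targets=[
    [[0.17,0,0.08,0,0,0,-0.6],[0.18,0,0.06,0,0,0,-0.6],[0.18,0,0.03,0,0,0,-0.6],[0.19,0,0.01,0,0,0,-0.6],[0.19,0,-0.01,0,0,0,-0.6],[0.18,0,-0.03,0,0,0,-0.6],[0.18,0,-0.06,0,0,0,-0.6],[0.17,0,-0.08,0,0,0,-0.6],[0.05,0,-0.03,0,0,0,-0.6],[0,0,0,0,0,0,-0.6]],
  ],
)

```text
clock: 6.58
tool_pos: [0.6796, -0.0334, 0.2164]
tcp_rot: [-166.9, 90.0, -166.9]
ft_force: [0.7, -0.1, 0.4]
finger_gap: 0.0172
```

Call:
arm_command(
  targets=[
    [[0,0,0,0,0,0,0.2],[0,0,0,0,0,0,0.2],[0,0,0,0,0,0,0.2],[0,0,0.6,0,0,0,0.2],[0,0,0.7,0,0,0,0.2],[-0.8,0,0.7,0,0,0,0.2],[-0.8,0,0.2,0,0,0,0.2],[-0.8,0,0,0,0,0,0.2],[-0.8,0,0,0,0,0,0.2],[-0.8,0,0,0,0,0,0.2],[0,0,0,0,0,0,0.2]],
  ],
)

```text
clock: 7.95
tool_pos: [0.5179, -0.0333, 0.3058]
tcp_rot: [-11.4, 89.9, -11.4]
ft_force: [0.5, 0.3, 0.7]
finger_gap: 0.051
```

```bash
cat >> h.py <<'E'
from scipy.optimize import least_squares
def ball(P,c):
    hsv=cv2.cvtColor(c['pixels'],cv2.COLOR_RGB2HSV)
    m=(cv2.inRange(hsv,(0,170,60),(4,255,255))>0)&(P[...,2]>.19)&(P[...,2]<.25)&(P[...,0]>.55)&(P[...,0]<.72)&(abs(P[...,1])<.12)
    p=P[m]
    if len(p)<8: return len(p)
    return len(p),least_squares(lambda q:np.linalg.norm(p-q,axis=1)-.013,p.mean(0)-[0,0,.01],loss='soft_l1',f_scale=.001).x.round(4)
def st(n,a): print(n,len(a),a.mean(0).round(4),np.percentile(a,1,axis=0).round(4),np.percentile(a,99,axis=0).round(4)) if len(a) else print(n,0)
def lever(P,c):
    x,y,z=P[...,0],P[...,1],P[...,2];st('lever',P[(z>.145)&(z<.17)&(x>.47)&(x<.545)&(y>-.1)&(y<.1)])
E
python3 - <<'E'
from h import *
for n in ['wrist','scene']:
    c=cap(n,n+'2');P=cloud(c);print(n,ball(P,c));lever(P,c)
plan([.520,-.033,.157],down())
E
```

```text
wrist (119, array([ 0.6204, -0.0352,  0.2184]))
lever 406 [ 0.5314 -0.034   0.1598] [ 0.5204 -0.0409  0.1494] [ 0.5448 -0.027   0.1632]
scene (45, array([ 0.647 , -0.0303,  0.2232]))
lever 33 [ 0.5331 -0.0331  0.1605] [ 0.5228 -0.0391  0.1511] [ 0.5431 -0.0243  0.1652]
shift [ 0.    0.01 -3.71] tool y [-0.  1. -0.] x [ 0.001 -0.    -1.   ] F [ 1.2  0.2 -0.3] t 8.05
turn 1 [ 0.    0.01 -0.  ]
turn -1 [-2.e-02  0.e+00  3.e+01]
```

```bash
python3 - <<'E'
import cv2,numpy as np
a=cv2.imread('pics/wrist2.png')[150:400,130:430];b=cv2.imread('pics/scene2.png')[200:285,225:330]
cv2.imwrite('pics/v3.png',np.hstack([cv2.resize(a,(400,333)),cv2.resize(b,(400,333),interpolation=2)]))
E
```

```text
(no output)
```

View pics/v3.png

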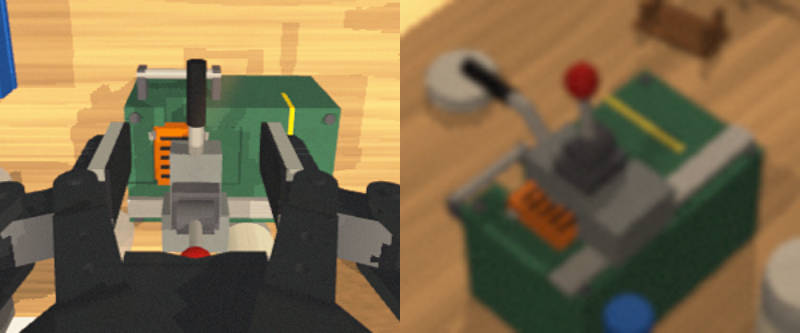

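The left crop shows the ball partly hidden at about (195,252). The right crop shows the clamp lever only upright, with the ball at (582,80), so the ball slipped out halfway. I'll push it the rest of the way with closed fingers from the front.

Call:
arm_command(
  targets=[
    [[0.5,0,-0.4,0,0,0,-1],[0.5,0,-0.4,0,0,0,-1],[0.5,0,-0.4,0,0,0,-1],[0.5,0,-0.4,0,0,0,-1],[0,0,-0.4,0,0,0,-1],[0.1,0,0,0,0,0,-1],[0.2,0,0,0,0,0,-1],[0.2,0,0,0,0,0,-1],[0.2,0,0,0,0,0,-1],[0.2,0,0,0,0,0,-1],[0.2,0,0,0,0,0,-1],[0.15,0,0,0,0,0,-1],[0.15,0,0,0,0,0,-1],[0,0,0,0,0,0,-1]],
  ],
)

```text
clock: 9.8
tool_pos: [0.6561, -0.0333, 0.2246]
tcp_rot: [-28.2, 90.0, -28.2]
ft_force: [-0.1, 0.6, 0.4]
finger_gap: -0.0003
```

Call:
arm_command(
  targets=[
    [[0.1,0,0,0,0,0,-1],[0.1,0,0,0,0,0,-1]],
  ],
)

```text
clock: 10.05
tool_pos: [0.6586, -0.0333, 0.2244]
tcp_rot: [-179.7, 89.4, -179.7]
ft_force: [-31.0, 0.1, 12.9]
finger_gap: 0.0
```

```bash
python3 - <<'E'
from h import *
for n in ['scene','top']:
    c=cap(n,n+'3');P=cloud(c);print(n,ball(P,c))
print(ctrl.get_obs()['ft_force'],ctrl.get_obs()['tool_pos'])
E
```

```text
scene (59, array([ 0.682 , -0.0311,  0.2152]))
top 0
[-24.37687424  -0.12166075   8.64371477] [ 0.65832398 -0.03331149  0.22448451]
```

Call:
arm_command(
  targets=[
    [[-0.3,0,0,0,0,0,-1],[-0.3,0,0.3,0,0,0,-0.2],[-0.5,0,0.5,0,0,0,0],[-0.6,0,0.2,0,0,0,0],[-0.6,0,0,0,0,0,0],[-0.6,0,0,0,0,0,0],[-0.6,0,-0.3,0,0,0,0],[0,0,-0.6,0,0,0,0],[0,0,-0.6,0,0,0,0],[0,0,-0.6,0,0,0,0],[0,0,-0.6,0,0,0,0],[0,0,0,0,0,0,-1],[0,0,0,0,0,0,-1],[0,0,0,0,0,0,-1],[0,0,0,0,0,0,-1]],
  ],
)

```text
clock: 12.02
tool_pos: [0.5238, -0.0333, 0.1579]
tcp_rot: [-5.7, 89.9, -5.7]
ft_force: [-4.9, 1.5, 6.1]
finger_gap: 0.0125
```

Call:
arm_command(
  targets=[
    [[0,0.15,0,0,0,0,-1],[0,0.25,0,0,0,0,-1],[0,0.25,0,0,0,0,-1],[0,0.25,0,0,0,0,-1],[0,0.25,0,0,0,0,-1],[0,0.25,0,0,0,0,-1],[0,0.25,0,0,0,0,-1],[0,0.25,0,0,0,0,-1],[0,0.2,0,0,0,0,-1],[0,0.1,0,0,0,0,-1],[0,0,0,0,0,0,-1]],
  ],
)

```text
clock: 13.4
tool_pos: [0.5243, 0.0549, 0.1579]
tcp_rot: [-1.8, 89.9, -1.8]
ft_force: [-1.9, 1.0, 4.8]
finger_gap: 0.0122
```

```bash
python3 - <<'E'
from h import *
for n in ['scene','top','wrist']:
    c=cap(n,n+'4');P=cloud(c);print(n,ball(P,c))
    if n=='top': T=c['pixels'][165:235,235:330]
    if n=='scene': S=c['pixels'][200:280,240:340]
    if n=='wrist': W=c['pixels'][120:420,130:430]
cv2.imwrite('pics/v4.png',np.hstack([cv2.resize(i,(266,240),interpolation=2) for i in (S,T,W)])[:,:,::-1])
E
```

```text
scene (52, array([0.6822, 0.0557, 0.2154]))
top 0
wrist 0
```

View pics/v4.png

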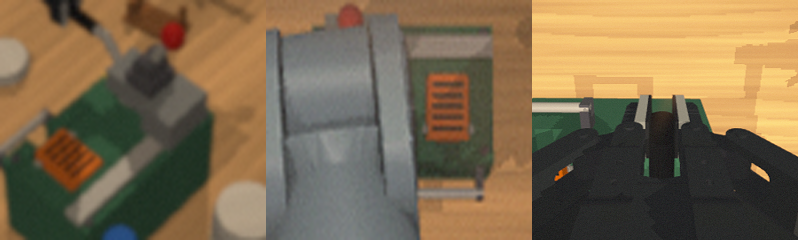

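Views: the head is now at the left end of the bed and the pad at (447,107) is uncovered. The pointer is hidden by the arm, so I'll release, back off and check it.

Call:
arm_command(
  targets=[
    [[0,0,0,0,0,0,0],[0,0,0,0,0,0,0],[0,0,0.6,0,0,0,0],[-0.4,0,0.7,0,0,0,0],[-0.4,0,0.7,0,0,0,0],[0,-0.3,0.6,0,0,0,0.2],[0,0,0,0,0,0,0.2]],
  ],
)

```text
clock: 14.42
tool_pos: [0.4925, 0.0424, 0.2625]
tcp_rot: [1.2, 89.8, 1.2]
ft_force: [-0.1, -0.1, -0.2]
finger_gap: 0.0514
```

```bash
python3 - <<'E'
from h import *
c=cap('wrist','w5');P=cloud(c);np.savez('pics/w5.npz',**{k:np.array(v) for k,v in c.items()})
hsv=cv2.cvtColor(c['pixels'],cv2.COLOR_RGB2HSV);x,y,z=P[...,0],P[...,1],P[...,2]
m=(cv2.inRange(hsv,(20,140,110),(32,255,255))>0)&(z>.085)&(z<.11)&(x>.56);st('mark',P[m])
m=((cv2.inRange(hsv,(0,150,60),(4,255,255))|cv2.inRange(hsv,(172,150,60),(180,255,255)))>0)&(x>.56)&(x<.64);st('pointer',P[m])
lever(P,c);print(ball(P,c))
st('bar',P[(z>.073)&(z<.086)&(x>.535)&(x<.573)&(y>-.08)&(y<-.02)])
m=(cv2.inRange(hsv,(4,150,100),(16,255,255))>0)&(z>.097)&(z<.11)&(x>.58)&(x<.68)&(y>-.1)&(y<0);st('pad',P[m]);v,u=np.nonzero(m);print(u.min(),u.max(),v.min(),v.max())
cv2.imwrite('pics/v5.png',cv2.resize(c['pixels'][150:400,180:430],(580,580),interpolation=2)[:,:,::-1])
E
```

```text
mark 0
pointer 0
lever 515 [0.5309 0.0536 0.1595] [0.5209 0.0468 0.1488] [0.5443 0.0609 0.163 ]
0
bar 421 [ 0.554  -0.0501  0.0783] [ 0.5503 -0.0792  0.0747] [ 0.5587 -0.0203  0.0805]
pad 1 [ 0.6569 -0.0305  0.0977] [ 0.6569 -0.0305  0.0977] [ 0.6569 -0.0305  0.0977]
216 216 323 323
```

View pics/v5.png

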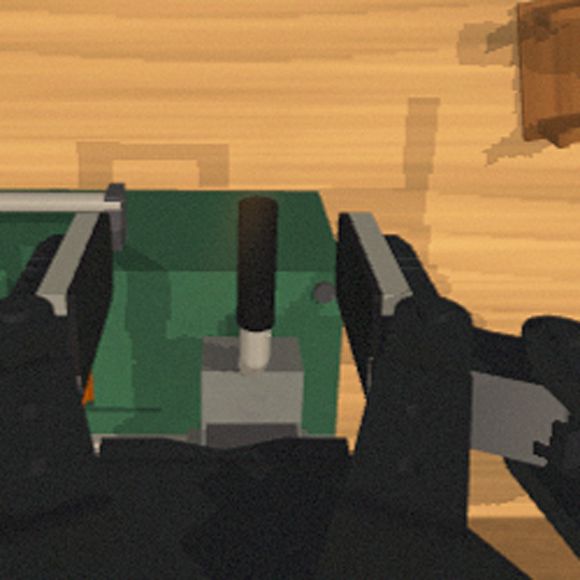

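Call:
arm_command(
  targets=[
    [[0,-0.5,0.2,0,0,0,0.2],[0,-0.5,0.2,0,0,0,0.2],[0,-0.5,0,0,0,0,0.2],[0,-0.5,0,0,0,0,0.2],[0,0,0,0,0,0,0.2]],
  ],
)

```text
clock: 15.1
tool_pos: [0.4914, -0.038, 0.2755]
tcp_rot: [-179.5, 89.9, -179.5]
ft_force: [0.6, 0.3, -0.2]
finger_gap: 0.0514
```

```bash
python3 - <<'E'
from h import *
c=cap('wrist','w6');P=cloud(c)
hsv=cv2.cvtColor(c['pixels'],cv2.COLOR_RGB2HSV);x,y,z=P[...,0],P[...,1],P[...,2]
m=(cv2.inRange(hsv,(20,140,60),(32,255,255))>0)&(z>.085)&(z<.11)&(x>.56);st('mark',P[m])
m=((cv2.inRange(hsv,(0,150,60),(3,255,255))|cv2.inRange(hsv,(172,150,60),(180,255,255)))>0)&(x>.56)&(x<.64)&(z<.16);st('pointer',P[m])
lever(P,c)
st('bar',P[(z>.073)&(z<.086)&(x>.535)&(x<.573)&(y>-.12)&(y<.02)])
m=(cv2.inRange(hsv,(4,150,100),(16,255,255))>0)&(z>.097)&(z<.11)&(x>.58)&(x<.68)&(y>-.1)&(y<0);st('pad',P[m])
a=c['pixels'][150:400,180:430]
cv2.imwrite('pics/v6.png',cv2.resize(a,(580,580),interpolation=2)[:,:,::-1])
E
```

```text
mark 2 [ 0.6506 -0.0752  0.0916] [ 0.6407 -0.0755  0.0914] [ 0.6605 -0.0749  0.0918]
pointer 0
lever 500 [0.5311 0.052  0.1592] [0.5209 0.0461 0.149 ] [0.5447 0.0602 0.1631]
bar 713 [ 0.5565 -0.0501  0.0783] [ 0.5501 -0.0897  0.074 ] [ 0.5721 -0.0109  0.0807]
pad 1201 [ 0.6284 -0.0506  0.1014] [ 0.6001 -0.0702  0.0978] [ 0.6606 -0.0313  0.1031]
```

View pics/v6.png

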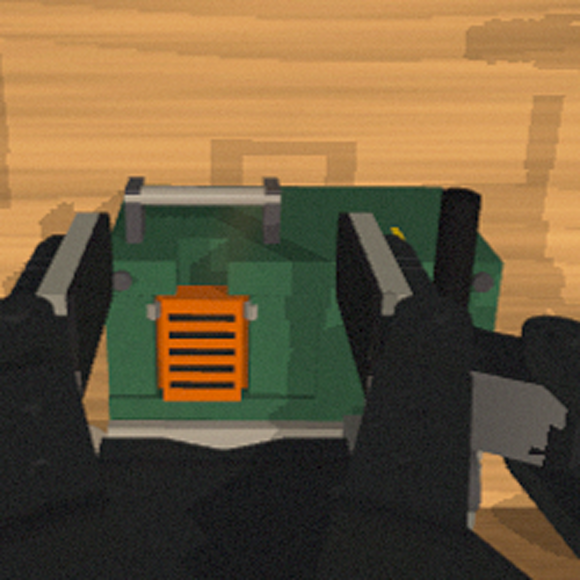

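The view shows the pad square in its seat at (200,345) with its catches at (152,312) and (250,312), the bar at (203,195), and the lever at (458,245) next to the visible end of the mark. That puts the origin at about (0.630, -0.0505) and the mark at y ≈ 0.0545. The lever is at 0.054, so the head is on the mark. Now I'll lock the clamp by pushing the ball forward from behind.

Call:
arm_command(
  targets=[
    [[0.4,0.2,0.2,0,0,0,-1],[0.6,0.3,0.1,0,0,0,-1],[0.8,0.3,0,0,0,0,-1],[0.8,0.3,0,0,0,0,-1],[0.8,0.3,0,0,0,0,-1],[0.8,0.3,0,0,0,0,-1],[0.8,0.3,0,0,0,0,-1],[0.5,0.3,0,0,0,0,-1],[0.4,0,0,0,0,0,-1],[0,0,-0.5,0,0,0,-1],[0,0,-0.5,0,0,0,-1],[0,0,-0.5,0,0,0,-1],[0,0,-0.1,0,0,0,-1]],
  ],
)

```text
clock: 16.77
tool_pos: [0.7268, 0.0558, 0.2226]
tcp_rot: [-176.9, 89.8, -176.9]
ft_force: [-0.5, 0.7, 0.1]
finger_gap: 0.0001
```

Call:
arm_command(
  targets=[
    [[-0.2,0,0,0,0,0,-1],[-0.2,0,0,0,0,0,-1],[-0.2,0,0,0,0,0,-1],[-0.2,0,0,0,0,0,-1],[-0.2,0,0,0,0,0,-1],[-0.2,0,0,0,0,0,-1],[-0.2,0,0,0,0,0,-1],[-0.2,0,0,0,0,0,-1],[-0.2,0,0,0,0,0,-1],[-0.2,0,0,0,0,0,-1]],
  ],
)

```text
clock: 18.02
tool_pos: [0.6471, 0.0547, 0.2245]
tcp_rot: [-149.1, 90.0, -149.1]
ft_force: [10.5, 0.0, -3.8]
finger_gap: 0.0002
```

Call:
arm_command(
  targets=[
    [[-0.1,0,0,0,0,0,-1],[-0.05,0,0,0,0,0,-1]],
  ],
)

```text
clock: 18.27
tool_pos: [0.6464, 0.0547, 0.2249]
tcp_rot: [-0.8, 89.4, -0.8]
ft_force: [27.3, -0.0, -13.3]
finger_gap: -0.0003
```

```bash
python3 - <<'E'
from h import *
c=cap('scene','scene7');P=cloud(c);print(ball(P,c))
# tool pose
c=dict(np.load('pics/top0.npz'));P=cloud(c);s=dict(np.load('pics/scene0.npz'));PS=cloud(s)
for n,c,P in (('top',c,P),('scene',s,PS)):
    hsv=cv2.cvtColor(c['pixels'],cv2.COLOR_RGB2HSV);x,y,z=P[...,0],P[...,1],P[...,2]
    m=(cv2.inRange(hsv,(20,140,110),(32,255,255))>0)&(z>.042)&(z<.055)&(x>.36)&(x<.5)&(y>.3)&(y<.4)
    r=cv2.minAreaRect((P[m][:,:2]*1000).astype(np.float32));print(n,r,P[m][:,2].mean())
    b=(hsv[...,1]<110)&(z>.03)&(z<.05)&(x>.485)&(x<.6)&(y>.3)&(y<.4);st('blade',P[b])
E
```

```text
(25, array([0.6241, 0.057 , 0.217 ]))
top ((432.0736083984375, 347.08251953125), (97.99432373046875, 18.35801887512207), 5.431894779205322) 0.04862270653672303
blade 118 [0.5239 0.3574 0.0413] [0.4869 0.3463 0.0347] [0.5635 0.367  0.0485]
scene ((435.2518310546875, 347.4329833984375), (98.0370864868164, 22.21816062927246), 2.8881940841674805) 0.04749999297335087
blade 75 [0.5271 0.3586 0.0409] [0.4872 0.3431 0.0353] [0.5685 0.3704 0.0447]
```

Call:
arm_command(
  targets=[
    [[0.2,0,0,0,0,0,-1],[0,0,0.7,0,0,0,-0.5],[0,0.2,0.8,0,0,0,0],[-0.5,0.6,0.2,0,0,0,0.5],[-0.5,0.7,0,0,0,0,0.5],[-0.6,0.8,0,0,0,0,0.5],[-0.6,0.8,0,0,0,0.2,0.5],[-0.6,0.8,0,0,0,0.2,0.5],[-0.6,0.8,0,0,0,0.2,0.5],[-0.6,0.8,-0.1,0,0,0.2,0.5],[-0.6,0.8,-0.1,0,0,0.2,0.5],[-0.5,0.7,-0.3,0,0,0,0.5],[-0.3,0.3,-0.3,0,0,0,0.5],[0,0,0,0,0,0,0.5]],
  ],
)

```text
clock: 20.08
tool_pos: [0.4325, 0.3465, 0.2598]
tcp_rot: [-141.5, 89.9, -135.4]
ft_force: [-0.7, -0.7, 0.5]
finger_gap: 0.0643
```

```bash
python3 - <<'E'
from h import *
c=cap('wrist','w8');P=cloud(c);np.savez('pics/w8.npz',**{k:np.array(v) for k,v in c.items()})
hsv=cv2.cvtColor(c['pixels'],cv2.COLOR_RGB2HSV);x,y,z=P[...,0],P[...,1],P[...,2]
m=(cv2.inRange(hsv,(20,140,90),(32,255,255))>0)&(z>.044)&(z<.053)&(x>.36)&(x<.5)&(y>.3)&(y<.4)
p=P[m];st('handle',p);print(cv2.minAreaRect((p[:,:2]*1000).astype(np.float32)),cv2.fitLine((p[:,:2]*1000).astype(np.float32),2,0,.01,.01).ravel())
b=(hsv[...,1]<90)&(z>.033)&(z<.046)&(x>.487)&(x<.6)&(y>.33)&(y<.39);p=P[b];st('blade',p)
if len(p)>9: print(cv2.fitLine((p[:,:2]*1000).astype(np.float32),2,0,.01,.01).ravel())
w=(cv2.inRange(hsv,(5,80,30),(20,255,140))>0)&(z>.003)&(z<.045)&(x>.36)&(x<.53)&(y>.29)&(y<.42);st('rest',P[w]);print(cv2.minAreaRect((P[w][:,:2]*1000).astype(np.float32)))
f=c['range_z']; 
plan([.45,.348,.15],down(6,12))
cv2.imwrite('pics/v8.png',c['pixels'][:,:,::-1])
E
```

```text
handle 1133 [0.4295 0.3464 0.0476] [0.3826 0.3349 0.0458] [0.4808 0.3583 0.0493]
((432.14837646484375, 346.4769592285156), (100.66024017333984, 15.37157154083252), 6.563080787658691) [9.93131340e-01 1.17004886e-01 4.29474731e+02 3.46447968e+02]
blade 568 [0.5245 0.3564 0.0399] [0.4878 0.3464 0.0374] [0.5645 0.3658 0.0417]
[9.9366444e-01 1.1238783e-01 5.2449719e+02 3.5643317e+02]
rest 2595 [0.4469 0.3484 0.0108] [0.3908 0.3159 0.0031] [0.5021 0.3801 0.0435]
((447.95697021484375, 348.5514831542969), (114.47916412353516, 59.65980529785156), 5.73927116394043)
shift [ 0.42  0.05 -2.76] tool y [-0.105  0.994 -0.001] x [-0.001 -0.001 -1.   ] F [0.  0.2 1. ] t 20.125
turn 1 [-0.2   1.98 -0.01]
turn -1 [ 3.13  0.35 29.83]
```

View pics/v8.png

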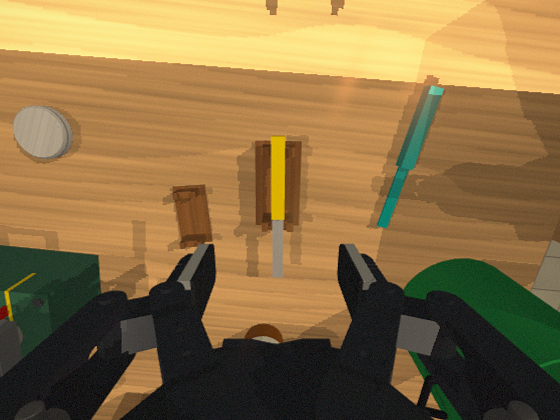

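The wrist view shows the yellow tool at (278,185) lying straight on the large rest. Its origin is at about (0.452, 0.349) with a yaw of 6.5°, and the handle top at 0.048 agrees with the stated height. I'll grasp it with a 15° lean.

Call:
arm_command(
  targets=[
    [[0.1,0.02,-0.4,-0.05,0.4,0.09,0.2],[0.1,0.02,-0.5,-0.05,0.4,0,0.2],[0.1,0.02,-0.5,-0.05,0.4,0,0.2],[0.1,0,-0.5,-0.05,0.4,0,0.2],[0.09,0,-0.5,-0.05,0.4,0,0.2],[0,0,-0.5,-0.05,0.5,0,0],[0,0,-0.5,0,0,0,0],[0,0,-0.5,0,0,0,0],[0,0,-0.4,0,0,0,0],[0,0,-0.4,0,0,0,0],[0,0,-0.4,0,0,0,0],[0,0,-0.4,0,0,0,0],[0,0,0,0,0,0,0]],
  ],
)

```text
clock: 21.75
tool_pos: [0.4525, 0.3487, 0.0395]
tcp_rot: [-179.4, 74.8, -172.9]
ft_force: [-0.2, -0.0, -0.1]
finger_gap: 0.0423
```

```bash
python3 - <<'E'
from h import *
plan([.452,.3488,.040],down(6.55,15)); print(ctrl.get_obs()['joints'].round(1))
E
```

```text
shift [-0.01  0.    0.01] tool y [-0.115  0.993 -0.003] x [-0.26  -0.033 -0.965] F [-0.2 -0.  -0.1] t 21.75
turn 1 [ 0.03 -0.03 -0.01]
turn -1 [ -7.76  -0.93 -28.96]
[34.2 35.5  0.2 68.3  6.9 26.8]
```

Call:
arm_command(
  targets=[
    [[0,0,0,0,0,0,-1],[0,0,0,0,0,0,-1],[0,0,0,0,0,0,-1],[0,0,0,0,0,0,-1],[0,0,0.3,0,0,0,-1],[0,0,0.5,0,0,0,-1],[0,0,0.5,0,0,0,-1],[-0.2,0,0.5,0,0,0,-1],[-0.4,-0.3,0.5,0,0,-0.2,-1],[-0.4,-0.5,0.5,0,0,-0.2,-1],[-0.4,-0.7,0,0,0,-0.2,-1],[-0.4,-0.7,0,0,0,-0.2,-1],[-0.4,-0.8,0,0,0,-0.2,-1],[-0.35,-0.8,0,0,0,-0.1,-1],[0,-0.8,0,0,0,0,-1],[0,-0.8,0,0,0,0,-1],[0,-0.8,0,0,0,0,-1],[0,-0.8,0,0,0,0,-1],[0,-0.8,0,0,0,0,-1],[0,-0.8,0,0,0,0,-1]],
  ],
)

```text
clock: 24.25
tool_pos: [0.3506, 0.0043, 0.1534]
tcp_rot: [-179.7, 74.9, -179.7]
ft_force: [0.9, 0.1, -2.5]
finger_gap: 0.0148
```

Call:
arm_command(
  targets=[
    [[0,-0.6,0,0,0,0,-1],[0,-0.4,0,0,0,0,-1],[0,-0.2,0,0,0,0,-1],[0,0,0,0,0,0,-1]],
  ],
)

```text
clock: 24.75
tool_pos: [0.3512, -0.0429, 0.1529]
tcp_rot: [-179.7, 74.9, -179.8]
ft_force: [0.1, 0.3, -1.4]
finger_gap: 0.0152
```

```bash
cat >> h.py <<'E'
def blade(save):
    c=cap('wrist',save);P=cloud(c);o=ctrl.get_obs();T=o['tool_pos']
    hsv=cv2.cvtColor(c['pixels'],cv2.COLOR_RGB2HSV);x,y,z=[P[...,i] for i in range(3)]
    Y=(cv2.inRange(hsv,(20,140,70),(33,255,255))>0)&(abs(y-T[1])<.03)&(x>T[0]-.1)&(x<T[0]+.06)&(abs(z-T[2])<.04);st('handle',P[Y])
    b=(hsv[...,1]<100)&(abs(y-T[1])<.025)&(x>T[0]+.045)&(x<T[0]+.125)&(abs(z-T[2])<.02);p=P[b];st('blade',p)
    if len(p)>20:
        l=cv2.fitLine((p*1000).astype(np.float32),2,0,.01,.01).ravel();print('dir',l[:3].round(3),'at',l[3:].round(1))
    return c,P
E
python3 - <<'E'
from h import *
plan([.35,-.0505,.152],down(0,15));blade('w9')
E
```

```text
shift [-0.03 -0.19 -0.02] tool y [ 0.001  1.    -0.001] x [-0.261 -0.001 -0.965] F [ 0.1  0.3 -1.4] t 24.75
turn 1 [ 0.01 -0.02  0.01]
turn -1 [-7.790e+00 -2.000e-02 -2.896e+01]
handle 7563 [ 0.3291 -0.0441  0.1591] [ 0.2807 -0.0517  0.1575] [ 0.3789 -0.0362  0.1607]
blade 0
```

View pics/w9.png

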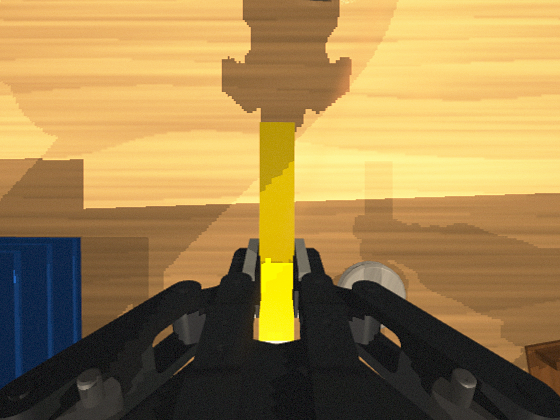

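The wrist view shows the handle held straight in the jaws at (278,230), but the blade is hidden under the hand. I'll use the fixed cameras for the blade.

```bash
python3 - <<'E'
from h import *
T=ctrl.get_obs()['tool_pos']
for n in ['wrist','scene','top']:
    c=cap(n,n+'10');P=cloud(c);hsv=cv2.cvtColor(c['pixels'],cv2.COLOR_RGB2HSV);x,y,z=[P[...,i] for i in range(3)]
    m=(cv2.inRange(hsv,(20,140,70),(33,255,255))>0)&(abs(y-T[1])<.03)&(x>T[0]-.1)&(x<T[0]+.06)&(abs(z-T[2])<.04);p=P[m]
    st(n+' handle',p)
    if len(p)>20: print(' slope z/x',np.polyfit(p[:,0],p[:,2],1).round(4),'y/x',np.polyfit(p[:,0],p[:,1],1).round(4))
    b=(abs(y-T[1])<.04)&(x>T[0]+.03)&(x<T[0]+.14)&(z>.1)&(z<.2);p=P[b];st(n+' blade',p)
    if len(p)>9: print(' slope',np.polyfit(p[:,0],p[:,2],1).round(4),np.polyfit(p[:,0],p[:,1],1).round(4))
E
```

```text
wrist handle 7554 [ 0.3292 -0.0438  0.159 ] [ 0.2807 -0.0514  0.1575] [ 0.3789 -0.0359  0.1606]
 slope z/x [-0.0003  0.1591] y/x [-0.0067 -0.0416]
wrist blade 40 [ 0.3842 -0.0439  0.1514] [ 0.3835 -0.0493  0.1505] [ 0.3852 -0.0385  0.1525]
 slope [-1.0022  0.5365] [-0.3234  0.0804]
scene handle 67 [ 0.3659 -0.043   0.161 ] [ 0.3079 -0.0617  0.1451] [ 0.3845 -0.0311  0.1875]
 slope z/x [-0.0432  0.1768] y/x [-0.042  -0.0276]
scene blade 118 [ 0.4206 -0.0411  0.1552] [ 0.3813 -0.0562  0.1474] [ 0.4675 -0.0289  0.1998]
 slope [-0.1218  0.2064] [-0.0091 -0.0373]
top handle 0
top blade 0
```

Call:
arm_command(
  targets=[
    [[0,-0.16,-0.3,0,0,0,-1],[0,0,-0.5,0,0,0,-1],[0,0,-0.5,0,0,0,-1],[0,0,-0.385,0,0,0,-1],[0.3,0,0,0,0,0,-1],[0.4,0,0,0,0,0,-1],[0.4,0,0,0,0,0,-1],[0.4,0,0,0,0,0,-1],[0.3,0,0,0,0,0,-1],[0,0,0,0,0,0,-1]],
  ],
)

```text
clock: 26.2
tool_pos: [0.4244, -0.0493, 0.0853]
tcp_rot: [-179.6, 74.9, -179.7]
ft_force: [-0.2, 0.6, -2.2]
finger_gap: 0.0152
```

```bash
python3 - <<'E'
from h import *
plan([.497,-.0495,.0855],down(0,15))
T=ctrl.get_obs()['tool_pos']
c=cap('scene','scene11');P=cloud(c);hsv=cv2.cvtColor(c['pixels'],cv2.COLOR_RGB2HSV);x,y,z=[P[...,i] for i in range(3)]
b=(abs(y-T[1])<.012)&(x>T[0]+.045)&(x<T[0]+.125)&(z>.06)&(z<.11);p=P[b];st('blade',p);print(np.median(p,0).round(4))
w=cap('wrist','w11');P=cloud(w);hsv=cv2.cvtColor(w['pixels'],cv2.COLOR_RGB2HSV);x,y,z=[P[...,i] for i in range(3)]
m=(cv2.inRange(hsv,(20,140,70),(33,255,255))>0)&(abs(y-T[1])<.03)&(x>T[0]-.1)&(x<T[0]+.06)&(abs(z-T[2])<.04);p=P[m];st('handle',p);print(np.polyfit(p[:,0],p[:,2],1))
cv2.imwrite('pics/v11.png',cv2.resize(c['pixels'][190:280,215:325],(770,630),interpolation=2)[:590,:,::-1])
E
```

```text
shift [ 1.81 -0.01  0.  ] tool y [ 0.     1.    -0.002] x [-0.26  -0.002 -0.966] F [-0.2  0.6 -2.2] t 26.2
turn 1 [ 0.02 -0.01  0.  ]
turn -1 [-7.780e+00 -2.000e-02 -2.897e+01]
blade 91 [ 0.5055 -0.0477  0.0852] [ 0.4703 -0.0548  0.0808] [ 0.5398 -0.0402  0.0884]
[ 0.5054 -0.0479  0.0854]
handle 7546 [ 0.4014 -0.0505  0.0915] [ 0.3529 -0.0581  0.09  ] [ 0.4511 -0.0426  0.093 ]
[-0.00101624  0.09189578]
```

View pics/v11.png

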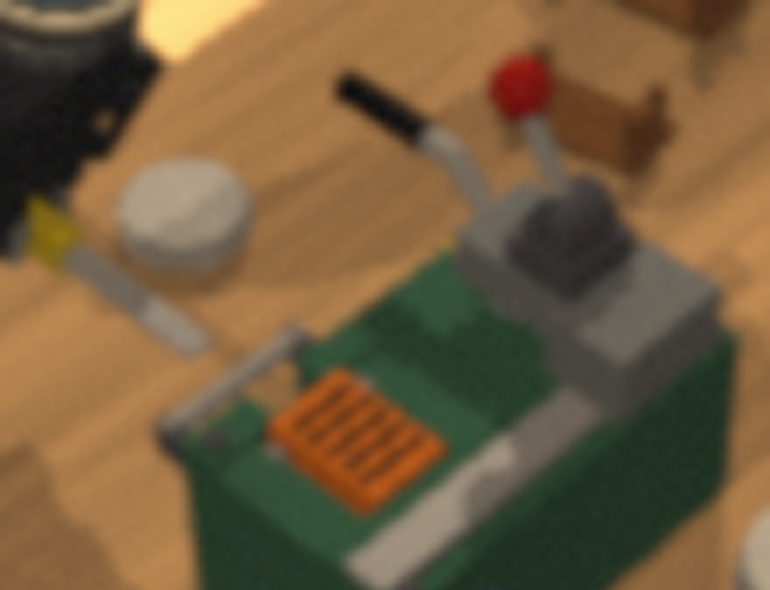

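The scene view shows the blade level, pointing over the bar towards the middle of the pad, at about 0.083 high. Inserting now.

Call:
arm_command(
  targets=[
    [[0.2,0,0.02,0,0,0,-1],[0.3,0,0,0,0,0,-1],[0.3,0,0,0,0,0,-1],[0.3,0,0,0,0,0,-1],[0.2,0,0,0,0,0,-1],[0.2,0,0,0,0,0,-1],[0.15,0,0,0,0,0,-1],[0.15,0,0,0,0,0,-1],[0,0,0,0,0,0,-1]],
  ],
)

```text
clock: 27.42
tool_pos: [0.4955, -0.0493, 0.0861]
tcp_rot: [-179.6, 74.9, -179.7]
ft_force: [0.2, -0.4, -2.7]
finger_gap: 0.0147
```

Call:
arm_command(
  targets=[
    [[0,0,-0.05,0,0,0,-1],[0,0,-0.04,0,0,0,-1],[0,0,-0.058,0,-0.375,0,-1],[0,0,-0.058,0,-0.375,0,-1],[0,0,-0.058,0,-0.375,0,-1],[0.01,0,-0.058,0,-0.375,0,-1]],
  ],
)

```text
clock: 28.18
tool_pos: [0.4957, -0.0493, 0.0738]
tcp_rot: [-179.1, 84.0, -179.2]
ft_force: [-0.8, -0.3, 5.6]
finger_gap: 0.015
```

Call:
arm_command(
  targets=[
    [[0.01,0,-0.058,0,-0.375,0,-1],[0.01,0,-0.058,0,-0.375,0,-1],[0.015,0,-0.058,0,-0.375,0,-1],[0.015,0,-0.058,0,-0.375,0,-1],[0,0,0,0,0,0,-1]],
  ],
)

```text
clock: 28.8
tool_pos: [0.4966, -0.0493, 0.0641]
tcp_rot: [-1.5, 87.1, -1.6]
ft_force: [-1.9, 0.5, -0.1]
finger_gap: 0.0149
```

```bash
cat >> h.py <<'E'
def pad(P,c):
    hsv=cv2.cvtColor(c['pixels'],cv2.COLOR_RGB2HSV);x,y,z=[P[...,i] for i in range(3)]
    m=(cv2.inRange(hsv,(4,150,90),(16,255,255))>0)&(z>.085)&(z<.14)&(x>.57)&(x<.69)&(y>-.1)&(y<0);p=P[m];st('pad',p)
    for a in (.605,.615,.63,.645,.655):
        q=p[abs(p[:,0]-a)<.004]
        if len(q): print('  x',a,'z90',np.percentile(q[:,2],85).round(4))
E
python3 - <<'E'
from h import *
c=cap('scene','scene12');pad(cloud(c),c)
o=ctrl.get_obs();print(o['tool_pos'],o['tcp_rot'],o['ft_force'],o['joints'].round(1))
E
```

```text
pad 359 [ 0.6345 -0.056   0.1127] [ 0.5932 -0.0741  0.0933] [ 0.6639 -0.0315  0.1258]
  x 0.605 z90 0.1206
  x 0.615 z90 0.1217
  x 0.63 z90 0.1205
  x 0.645 z90 0.1205
  x 0.655 z90 0.1206
[ 0.49664489 -0.04925503  0.06406479] [-1.50917626 87.19787117 -1.56763495] [-3.6356564   0.75579621  0.69208529] [ -5.8  17.3 -25.5  44.4   0.2  -5.7]
```

```bash
python3 - <<'E'
from h import *
for n in ['scene','wrist','top']:
    c=cap(n,n+'13');P=cloud(c);hsv=cv2.cvtColor(c['pixels'],cv2.COLOR_RGB2HSV);x,y,z=[P[...,i] for i in range(3)]
    m=(cv2.inRange(hsv,(4,150,90),(16,255,255))>0)&(z>.085)&(z<.15)&(x>.57)&(x<.69)&(y>-.1)&(y<.0);p=P[m];print(n,len(p))
    if len(p)<20: continue
    v,u=np.nonzero(m);print('px',u.min(),u.max(),v.min(),v.max())
    H=np.histogram(p[:,2],bins=np.arange(.085,.15,.005));print(H[0],H[1].round(3))
    for a in np.arange(.595,.68,.01):
        q=p[abs(p[:,0]-a)<.005]
        if len(q): print(a.round(3),len(q),'z',np.percentile(q[:,2],[5,50,95]).round(4),'y',np.percentile(q[:,1],[3,97]).round(4))
E
```

```text
scene 358
px 252 277 240 263
[ 0 12 18 30 65 68 89 64 12  0  0  0] [0.085 0.09  0.095 0.1   0.105 0.11  0.115 0.12  0.125 0.13  0.135 0.14
 0.145]
0.595 2 z [0.0948 0.0967 0.0985] y [-0.0609 -0.0543]
0.605 38 z [0.0977 0.1142 0.1235] y [-0.0725 -0.0339]
0.615 51 z [0.1048 0.1157 0.1244] y [-0.0734 -0.0325]
0.625 56 z [0.0983 0.1131 0.1249] y [-0.0737 -0.0329]
0.635 57 z [0.0959 0.1133 0.1238] y [-0.0741 -0.0344]
0.645 56 z [0.0965 0.1126 0.1247] y [-0.0736 -0.034 ]
0.655 57 z [0.096  0.1159 0.1249] y [-0.0735 -0.0337]
0.665 38 z [0.1027 0.1108 0.1222] y [-0.0712 -0.0367]
wrist 0
top 216
px 294 308 185 205
[ 0  1  6  9 32 36 60 48 24  0  0  0] [0.085 0.09  0.095 0.1   0.105 0.11  0.115 0.12  0.125 0.13  0.135 0.14
 0.145]
0.595 2 z [0.1081 0.1089 0.1096] y [-0.0717 -0.063 ]
0.605 35 z [0.105  0.1179 0.1264] y [-0.0723 -0.0381]
0.615 39 z [0.1039 0.119  0.128 ] y [-0.0757 -0.0322]
0.625 35 z [0.1027 0.1175 0.1258] y [-0.076  -0.0323]
0.635 36 z [0.1049 0.1173 0.1257] y [-0.0729 -0.0324]
0.645 31 z [0.1068 0.1184 0.1256] y [-0.0729 -0.0325]
0.655 37 z [0.1067 0.1179 0.1258] y [-0.0729 -0.0327]
0.665 1 z [0.099 0.099 0.099] y [-0.0521 -0.0521]
```

```bash
python3 - <<'E'
from h import *
ims=[]
for n in ['scene','top']:
    c=cap(n,n+'14');P=cloud(c);hsv=cv2.cvtColor(c['pixels'],cv2.COLOR_RGB2HSV);x,y,z=[P[...,i] for i in range(3)]
    m=(cv2.inRange(hsv,(4,150,90),(16,255,255))>0)&(z>.085)&(z<.15)&(x>.57)&(x<.69)&(y>-.1)&(y<.0);p=P[m]
    f=least_squares(lambda q:q[0]*(p[:,0]-.63)+q[1]*(p[:,1]+.05)+q[2]-p[:,2],[0,0,.1],loss='soft_l1',f_scale=.001).x;print(n,f.round(4))
    b=(slice(200,285),slice(222,322)) if n=='scene' else (slice(150,235),slice(245,345))
    ims.append(cv2.resize(c['pixels'][b],(400,340),interpolation=2))
cv2.imwrite('pics/v14.png',np.hstack(ims)[:,:,::-1])
E
```

```text
scene [-0.027  0.62   0.118]
top [-0.0121  0.4506  0.1171]
```

View pics/v14.png

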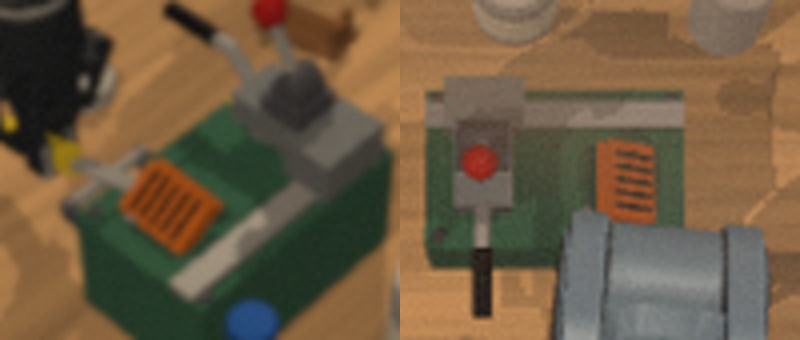

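The last allowed picture shows the head locked and the mark side unchanged. The pad is out of its catches at about (172,205) in the scene half, rolled with its +y side up on the blade. I'll lower the tip slowly and withdraw the tool, then measure again by numbers.

Call:
arm_command(
  targets=[
    [[0,0,0.058,0,0.375,0,-1],[-0.01,0,0.058,0,0.375,0,-1],[-0.01,0,0.058,0,0.375,0,-1],[-0.01,0,0.058,0,0.375,0,-1],[-0.01,0,0.058,0,0.375,0,-1],[-0.01,0,0.058,0,0.375,0,-1],[0,0,0.058,0,0.375,0,-1],[0,0,0.058,0,0.375,0,-1],[0,0,0.05,0,0,0,-1],[0,0,0,0,0,0,-1]],
  ],
)

```text
clock: 30.35
tool_pos: [0.496, -0.0493, 0.0844]
tcp_rot: [-179.6, 74.9, -179.7]
ft_force: [0.1, -0.1, -1.6]
finger_gap: 0.0151
```

```bash
cat >> h.py <<'E'
def padplane(names=('scene','top'),save='pp'):
    for n in names:
        c=cap(n,save+n);P=cloud(c);hsv=cv2.cvtColor(c['pixels'],cv2.COLOR_RGB2HSV);x,y,z=[P[...,i] for i in range(3)]
        m=(cv2.inRange(hsv,(4,150,90),(16,255,255))>0)&(z>.08)&(z<.15)&(x>.56)&(x<.70)&(y>-.12)&(y<.02);p=P[m]
        if len(p)<30: print(n,len(p)); continue
        f=least_squares(lambda q:q[0]*(p[:,0]-.63)+q[1]*(p[:,1]+.05)+q[2]-p[:,2],[0,0,.1],loss='soft_l1',f_scale=.001).x
        r=cv2.minAreaRect((p[:,:2]*1000).astype(np.float32));st(n,p);print('  plane',f.round(4),'rect',np.round(r[0],1),np.round(r[1],1),round(r[2],1))
E
python3 - <<'E'
from h import *
padplane(save='a');o=ctrl.get_obs();print(o['ft_force'],o['tool_pos'],o['tcp_rot'])
E
```

```text
scene 313 [ 0.6354 -0.0527  0.1054] [ 0.6024 -0.073   0.0921] [ 0.6652 -0.0305  0.1118]
  plane [0.0079 0.2    0.1067] rect [625.9 -52. ] [80.5 45.5] 3.3
top 0
[ 0.06465214  0.13473369 -2.21587326] [ 0.49560776 -0.04932342  0.08443349] [-179.63983959   74.92155785 -179.68221828]
```

Call:
arm_command(
  targets=[
    [[-0.2,0,0,0,0,0,-1],[-0.3,0,0,0,0,0,-1],[-0.4,0,0,0,0,0,-1],[-0.5,0,0,0,0,0,-1],[-0.5,0,0,0,0,0,-1],[-0.6,0,0.1,0,0,0,-1],[-0.6,0,0.4,0,0,0,-1],[-0.5,0.1,0.5,0,0,0,-1],[0,0.3,0.6,0,0,0,-1],[0,0.7,0.2,0,0,0,-1],[0,0.8,0,0,0,0,-1],[0,0.8,0,0,0,0,-1],[0,0.8,0,0,0,0,-1],[0,0.8,0,0,0,0,-1],[0,0.8,0,0,0,0,-1],[0,0.8,0,0,0,0.2,-1],[0.3,0.8,0,0,0,0.2,-1],[0.4,0.8,0,0,0,0.2,-1],[0.4,0.8,0,0,0,0.2,-1],[0.4,0.7,0,0,0,0.2,-1]],
  ],
)

```text
clock: 32.95
tool_pos: [0.4112, 0.3113, 0.1566]
tcp_rot: [-179.6, 74.9, -173.6]
ft_force: [0.5, 0.0, -2.3]
finger_gap: 0.0151
```

```bash
python3 - <<'E'
from h import *
padplane(save='b');plan([.4522,.3487,.0405],down(6.3,15))
T=ctrl.get_obs()['tool_pos']
w=cap('wrist','w15');P=cloud(w);hsv=cv2.cvtColor(w['pixels'],cv2.COLOR_RGB2HSV);x,y,z=[P[...,i] for i in range(3)]
m=(cv2.inRange(hsv,(20,140,70),(33,255,255))>0)&(abs(y-T[1])<.03)&(x>T[0]-.1)&(x<T[0]+.06)&(abs(z-T[2])<.04);p=P[m];st('handle',p);print(np.polyfit(p[:,0],p[:,2],1),np.polyfit(p[:,0],p[:,1],1))
E
```

```text
scene 311 [ 0.635  -0.0527  0.1053] [ 0.6007 -0.0725  0.0912] [ 0.6646 -0.031   0.1128]
  plane [0.0121 0.216  0.1065] rect [626.4 -51.7] [80.4 44.4] 1.0
top 274 [ 0.6306 -0.0491  0.105 ] [ 0.6006 -0.0742  0.0869] [ 0.6606 -0.0267  0.1139]
  plane [-0.0003  0.1465  0.106 ] rect [630.8 -50.5] [47.5 61.5] 89.2
shift [ 1.    0.9  -2.89] tool y [-0.106  0.994 -0.001] x [-0.258 -0.028 -0.966] F [ 0.8  0.  -2.1] t 33.05
turn 1 [ 0.01 -0.01  0.04]
turn -1 [ -7.72  -0.85 -28.94]
handle 7623 [0.3899 0.3089 0.1621] [0.3419 0.2975 0.1605] [0.4396 0.3204 0.1637]
[0.00824126 0.15885235] [0.10317671 0.26871239]
```

Call:
arm_command(
  targets=[
    [[0.4,0.4,0,0,0,0.05,-1],[0.4,0.4,-0.2,0,0,0,-1],[0.22,0.13,-0.4,0,0,0,-1],[0,0,-0.5,0,0,0,-1],[0,0,-0.5,0,0,0,-1],[0,0,-0.5,0,0,0,-1],[0,0,-0.4,0,0,0,-1],[0,0,-0.25,0,0,0,-1],[0,0,-0.1,0,0,0,-1],[0,0,0,0,0,0,-1]],
  ],
)

```text
clock: 34.35
tool_pos: [0.4524, 0.3479, 0.0427]
tcp_rot: [-179.7, 74.9, -173.4]
ft_force: [0.5, 0.1, -2.1]
finger_gap: 0.0145
```

Call:
arm_command(
  targets=[
    [[0,0.02,-0.03,0,0,0,-1],[0,0,-0.03,0,0,0,-1],[0,0,-0.02,0,0,0,-1]],
  ],
)

```text
clock: 34.72
tool_pos: [0.4528, 0.3491, 0.0414]
tcp_rot: [-179.9, 75.0, -173.7]
ft_force: [-0.8, -2.8, 19.7]
finger_gap: 0.0151
```

Call:
arm_command(
  targets=[
    [[0,0,0.03,0,0,0,-1],[0,0,0,0,0,0,-0.2],[0,0,0,0,0,0,0],[0,0,0,0,0,0,0],[0,0,0.3,0,0,0,0.2],[0,0,0.5,0,0,0,0.2],[0,0,0.6,0,0,0,0.2],[0,0,0.7,0,-0.5,0,0.2],[0,0,0.7,0,-0.6,0,0.2],[0,0,0.7,0,-0.7,0,0.2],[0,0,0.5,0,-0.7,0,0.2],[-0.5,0,0.3,0,0,0,0.2],[0,0,0,0,0,0,0.2]],
  ],
)

```text
clock: 36.35
tool_pos: [0.4309, 0.3488, 0.2138]
tcp_rot: [-97.9, 88.3, -91.8]
ft_force: [0.4, -0.1, -0.3]
finger_gap: 0.0513
```

```bash
python3 - <<'E'
from h import *
c=cap('wrist','w16');P=cloud(c)
hsv=cv2.cvtColor(c['pixels'],cv2.COLOR_RGB2HSV);x,y,z=P[...,0],P[...,1],P[...,2]
m=(cv2.inRange(hsv,(20,140,90),(32,255,255))>0)&(z>.03)&(z<.07)&(x>.36)&(x<.5)&(y>.3)&(y<.4)
p=P[m];st('handle',p);print(cv2.minAreaRect((p[:,:2]*1000).astype(np.float32)),np.polyfit(p[:,0],p[:,2],1))
b=(hsv[...,1]<90)&(z>.033)&(z<.056)&(x>.487)&(x<.6)&(y>.33)&(y<.39);st('blade',P[b])
plan([.6305,-.05,.2],down(0,0))
padplane(save='c')
E
```

```text
handle 1476 [0.4287 0.3454 0.0474] [0.3819 0.3336 0.0403] [0.4814 0.3572 0.0492]
((434.8450927734375, 345.483154296875), (106.98042297363281, 16.944900512695312), 5.8379058837890625) [-0.00157554  0.04804466]
blade 715 [0.5241 0.3554 0.04  ] [0.4877 0.3459 0.0386] [0.5638 0.365  0.0416]
shift [ 4.97 -9.97 -0.32] tool y [-0.106  0.994 -0.03 ] x [-0.001 -0.03  -1.   ] F [ 0.1  0.4 -0.6] t 36.4
turn 1 [ 0.28 -0.03 -1.01]
turn -1 [ 0.04  0.43 28.98]
scene 309 [ 0.6349 -0.0528  0.1053] [ 0.6002 -0.0733  0.0924] [ 0.6648 -0.031   0.1121]
  plane [0.0072 0.2097 0.1065] rect [625.6 -52.7] [44.4 79.8] 89.9
top 278 [ 0.6306 -0.0492  0.1052] [ 0.6005 -0.0742  0.0874] [ 0.6607 -0.0267  0.1136]
  plane [-0.008   0.1423  0.106 ] rect [630.7 -50.4] [47.6 61.9] 89.2
```

The tool is back on its rest: level, handle top 0.048, same spot. Now I'll go to the pad, over the clamp.

Call:
arm_command(
  targets=[
    [[0,-0.2,0.7,0.14,0,-0.1,0.4],[0.2,-0.4,0.7,0.14,0,-0.1,0.4],[0.3,-0.6,0.7,0,0,-0.1,0.4],[0.4,-0.8,0,0,0,-0.1,0.4],[0.4,-0.8,0,0,0,-0.1,0.4],[0.4,-0.8,0,0,0,-0.1,0.4],[0.4,-0.8,0,0,0,-0.1,0.4],[0.4,-0.8,0,0,0,-0.1,0.4],[0.4,-0.8,0,0,0,-0.1,0.4],[0.4,-0.8,0,0,0,-0.1,0.4],[0.4,-0.8,0,0,0,0,0.4],[0.4,-0.8,0,0,0,0,0.4],[0.4,-0.6,0,0,0,0,0.4],[0.4,-0.5,0,0,0,0,0.4],[0.2,-0.2,-0.2,0,0,0,0.4],[0,0,-0.4,0,0,0,0.4],[0,0,0,0,0,0,0.4]],
  ],
)

```text
clock: 38.62
tool_pos: [0.6356, -0.0391, 0.2703]
tcp_rot: [-178.2, 89.7, -178.2]
ft_force: [-0.4, 0.6, -0.5]
finger_gap: 0.0599
```

```bash
python3 - <<'E'
from h import *
plan([.637,-.0505,.125],down(0,0))
c=cap('scene','s17');print(ball(cloud(c),c));padplane(('scene',),save='d')
E
```

```text
shift [ 0.03 -0.28 -3.63] tool y [-0.001  1.    -0.   ] x [-0.005 -0.    -1.   ] F [-0.4  0.6 -0.5] t 38.625
turn 1 [ 0.   -0.04 -0.  ]
turn -1 [ 0.07  0.   30.  ]
(43, array([0.6238, 0.0562, 0.2156]))
scene 316 [ 0.6354 -0.0529  0.1052] [ 0.6014 -0.0729  0.091 ] [ 0.6651 -0.0309  0.112 ]
  plane [0.0041 0.2177 0.1065] rect [625.2 -51.7] [43.4 79.8] 89.2
```

Call:
arm_command(
  targets=[
    [[0.03,-0.28,0,0,0,0,0.4],[0,0,-0.5,0,0,0,0.4],[0,0,-0.7,0,0,0,0.4],[0,0,-0.7,0,0,0,0.4],[0,0,-0.6,0,0,0,0.4],[0,0,-0.5,0,0,0,0.4],[0,0,-0.4,0,0,0,0.4],[0,0,-0.2,0,0,0,0.4],[0,0,-0.1,0,0,0,0.4],[0,0,0,0,0,0,0.4]],
  ],
)

```text
clock: 39.98
tool_pos: [0.6378, -0.0506, 0.1249]
tcp_rot: [-97.7, 90.0, -97.7]
ft_force: [0.0, -0.4, -0.2]
finger_gap: 0.0599
```

Call:
arm_command(
  targets=[
    [[0,0,-0.05,0,0,0,0.4],[0,0,-0.05,0,0,0,0.4]],
  ],
)

```text
clock: 40.22
tool_pos: [0.6378, -0.0505, 0.1209]
tcp_rot: [-79.0, 90.0, -79.0]
ft_force: [0.1, -0.7, -0.5]
finger_gap: 0.0595
```

Call:
arm_command(
  targets=[
    [[0,0,-0.05,0,0,0,0.4],[0,0,-0.05,0,0,0,0.4],[0,0,0,0,0,0,0.4]],
  ],
)

```text
clock: 40.6
tool_pos: [0.6375, -0.0505, 0.1163]
tcp_rot: [-147.9, 89.9, -147.8]
ft_force: [0.3, 0.3, -0.6]
finger_gap: 0.0599
```

Call:
arm_command(
  targets=[
    [[0,0,-0.03,0,0,0,0.4],[0,0,0,0,0,0,0.2],[0,0,0,0,0,0,0],[0,0,0,0,0,0,-0.5],[0,0,0,0,0,0,-0.5],[0,0,0,0,0,0,-0.5]],
  ],
)

```text
clock: 41.35
tool_pos: [0.6377, -0.0504, 0.1159]
tcp_rot: [-94.1, 90.0, -94.0]
ft_force: [-1.3, 2.1, 5.9]
finger_gap: 0.0411
```

Call:
arm_command(
  targets=[
    [[0,0,0.1,0,0,0,-0.5],[0,0,0.15,0,0,0,-0.5],[0,0,0.2,0,0,0,-0.5],[0,0,0.3,0,0,0,-0.5],[0,0,0.4,0,0,0,-0.5],[0,0,0.5,0,0,0,-0.5],[0,0,0,0,0,0,-0.5]],
  ],
)

```text
clock: 42.22
tool_pos: [0.6387, -0.0507, 0.1838]
tcp_rot: [-18.8, 89.8, -18.7]
ft_force: [0.7, -0.2, -0.6]
finger_gap: 0.0407
```

```bash
python3 - <<'E'
from h import *
T=ctrl.get_obs()['tool_pos']
for n in ['scene','wrist']:
    c=cap(n,n+'18');P=cloud(c);hsv=cv2.cvtColor(c['pixels'],cv2.COLOR_RGB2HSV);x,y,z=[P[...,i] for i in range(3)]
    m=(cv2.inRange(hsv,(4,150,90),(16,255,255))>0)&(z>.08)&(x>.56)&(x<.70)&(y>-.12)&(y<.02);st(n,P[m])
plan([.48,-.33,.17],down(0))
E
```

```text
scene 222 [ 0.6477 -0.0526  0.1714] [ 0.604  -0.0733  0.0905] [ 0.6662 -0.0312  0.2241]
wrist 5330 [ 0.6329 -0.0502  0.1706] [ 0.6019 -0.0756  0.1569] [ 0.6618 -0.0292  0.1759]
shift [-3.94 -6.99 -0.29] tool y [-0.001  1.    -0.001] x [ 0.    -0.001 -1.   ] F [-0.4  0.5  0.5] t 42.325
turn 1 [ 0.01  0.   -0.01]
turn -1 [-0.000e+00  1.000e-02  2.999e+01]
```

Call:
arm_command(
  targets=[
    [[-0.4,-0.1,0.2,0,0,0,-0.5],[-0.6,-0.3,0.1,0,0,0,-0.5],[-0.6,-0.5,0,0,0,0,-0.5],[-0.6,-0.6,0,0,0,0,-0.5],[-0.6,-0.7,0,0,0,0,-0.5],[-0.5,-0.8,0,0,0,0,-0.5],[-0.4,-0.8,0,0,0,0,-0.5],[-0.3,-0.8,0,0,0,0,-0.5],[0,-0.8,0,0,0,0,-0.5],[0,-0.7,0,0,0,0,-0.5],[0,-0.5,0,0,0,0,-0.5],[0,-0.4,0,0,0,0,-0.5],[0,0,0,0,0,0,-0.5]],
  ],
)

```text
clock: 43.95
tool_pos: [0.4774, -0.331, 0.1932]
tcp_rot: [-157.6, 89.9, -157.7]
ft_force: [0.2, 0.9, -0.6]
finger_gap: 0.0405
```

```bash
python3 - <<'E'
from h import *
plan([.478,-.331,.045],down(0))
c=cap('wrist','w19');P=cloud(c);hsv=cv2.cvtColor(c['pixels'],cv2.COLOR_RGB2HSV);x,y,z=[P[...,i] for i in range(3)]
m=(cv2.inRange(hsv,(4,150,90),(16,255,255))>0)&(z>.15);st('pad',P[m])
m=(cv2.inRange(hsv,(100,150,40),(125,255,255))>0)&(z>.09)&(z<.11);st('rim',P[m])
E
```

```text
shift [ 0.02  0.   -3.7 ] tool y [ 0.  1. -0.] x [-0.001 -0.    -1.   ] F [ 0.2  0.9 -0.6] t 43.95
turn 1 [ 0.   -0.01  0.  ]
turn -1 [-1.e-02 -1.e-02 -3.e+01]
pad 4568 [ 0.4725 -0.3331  0.1813] [ 0.4411 -0.3558  0.1682] [ 0.5011 -0.3099  0.1864]
rim 10491 [ 0.4338 -0.3359  0.098 ] [ 0.3559 -0.4219  0.0903] [ 0.5938 -0.2433  0.1011]
```

The pad is still held and centred over the crate (rim x 0.356–0.594, y -0.42 to -0.243). Lowering and releasing.

Call:
arm_command(
  targets=[
    [[0,0,-0.4,0,0,0,-0.5],[0,0,-0.6,0,0,0,-0.5],[0,0,-0.6,0,0,0,-0.5],[0,0,-0.6,0,0,0,-0.5],[0,0,-0.6,0,0,0,-0.5],[0,0,-0.5,0,0,0,-0.5],[0,0,-0.4,0,0,0,-0.5],[0,0,0,0,0,0,-0.5],[0,0,0,0,0,0,0.2],[0,0,0,0,0,0,0.3],[0,0,0,0,0,0,0.4],[0,0,0.3,0,0,0,0.4],[0,0,0.6,0,0,0,0.4],[0,0,0.8,0,0,0,0.4],[0,0,0.8,0,0,0,0.4],[0,0,0.8,0,0,0,0.4],[0,0,0.8,0,0,0,0.4],[-0.5,0,0.8,0,0,0,0.4],[-0.5,0,0,0,0,0,0.4],[0,0,0,0,0,0,0.4]],
  ],
)

```text
clock: 46.5
tool_pos: [0.4368, -0.3306, 0.2429]
tcp_rot: [-67.2, 89.9, -67.3]
ft_force: [0.2, 0.2, -1.3]
finger_gap: 0.06
```

```bash
python3 - <<'E'
from h import *
O={n:dict(np.load(f'pics/{n}0.npz')) for n in ('scene','top')}
for n in ['scene','top','wrist']:
    c=cap(n,n+'20');P=cloud(c);hsv=cv2.cvtColor(c['pixels'],cv2.COLOR_RGB2HSV);x,y,z=[P[...,i] for i in range(3)]
    org=cv2.inRange(hsv,(4,170,110),(16,255,255))>0
    st(n+' pad in crate',P[org&(x>.36)&(x<.6)&(y>-.42)&(y<-.245)&(z<.1)])
    st(n+' pad in seat',P[org&(x>.6)&(x<.66)&(y>-.08)&(y<-.02)&(z>.085)&(z<.12)])
    yl=cv2.inRange(hsv,(20,140,90),(32,255,255))>0
    st(n+' tool',P[yl&(z>.044)&(z<.053)&(x>.36)&(x<.5)&(y>.3)&(y<.4)])
    print(ball(P,c)); lever(P,c)
    st(n+' mark',P[yl&(z>.09)&(z<.11)&(x>.57)&(x<.67)&(abs(y-.055)<.02)])
    rd=(cv2.inRange(hsv,(0,150,60),(4,255,255))|cv2.inRange(hsv,(172,150,60),(180,255,255)))>0
    st(n+' pointer',P[rd&(z>.09)&(z<.15)&(x>.57)&(x<.65)&(abs(y-.055)<.02)])
    if n in O:
        d=np.linalg.norm(c['pixels'].astype(int)-O[n]['pixels'].astype(int),axis=2)>60
        d=cv2.morphologyEx(d.astype(np.uint8),cv2.MORPH_OPEN,np.ones((3,3)));k,_,s,_=cv2.connectedComponentsWithStats(d);print('changed',s[1:][s[1:,4]>12].tolist())
print(ctrl.get_obs()['clock'],ctrl.get_obs()['tool_pos'])
E
```

```text
scene pad in crate 136 [ 0.4799 -0.3358  0.0184] [ 0.4445 -0.3526  0.0084] [ 0.5052 -0.3102  0.0249]
scene pad in seat 0
scene tool 89 [0.4369 0.3477 0.0483] [0.3844 0.3354 0.0442] [0.4857 0.3594 0.0518]
(45, array([0.6252, 0.057 , 0.215 ]))
lever 30 [0.5343 0.0537 0.1604] [0.5238 0.0488 0.1531] [0.5445 0.062  0.1651]
scene mark 0
scene pointer 0
changed [[0, 0, 35, 39, 997], [38, 0, 35, 12, 222], [9, 0, 144, 267, 17336], [163, 0, 23, 47, 594], [179, 51, 10, 16, 108], [136, 90, 24, 15, 255], [0, 106, 9, 39, 234], [115, 111, 8, 15, 78], [138, 120, 17, 8, 86], [153, 131, 11, 12, 90], [126, 133, 5, 5, 19], [0, 148, 14, 19, 207], [175, 149, 29, 14, 277], [157, 151, 21, 26, 210], [0, 161, 59, 99, 3406], [180, 168, 12, 9, 86], [263, 200, 13, 11, 81], [241, 215, 13, 11, 73], [263, 215, 8, 8, 54], [293, 215, 13, 12, 97], [297, 230, 21, 18, 141], [284, 242, 9, 9, 58], [254, 246, 17, 17, 156], [285, 254, 5, 6, 25], [267, 258, 17, 15, 121], [143, 288, 25, 24, 377]]
top pad in crate 129 [ 0.4758 -0.3241  0.0199] [ 0.4461 -0.3494  0.0083] [ 0.5009 -0.3087  0.027 ]
top pad in seat 0
top tool 161 [
[... 210 characters left out ...]
hanged [[296, 177, 9, 5, 33], [261, 187, 8, 8, 54], [293, 188, 5, 6, 27], [267, 194, 6, 7, 40], [359, 196, 201, 224, 23426], [298, 203, 7, 3, 21], [263, 217, 5, 13, 64], [292, 217, 6, 13, 75], [438, 219, 7, 5, 27], [441, 218, 13, 19, 152], [491, 226, 40, 62, 809], [438, 238, 7, 3, 21], [379, 240, 15, 19, 262], [393, 251, 11, 4, 41], [423, 250, 7, 11, 49], [488, 251, 14, 16, 141], [420, 280, 6, 6, 33], [527, 318, 33, 48, 1243], [256, 334, 39, 18, 320], [212, 349, 146, 71, 5718]]
wrist pad in crate 1253 [ 0.469  -0.3332  0.0176] [ 0.4417 -0.3557  0.0082] [ 0.5009 -0.3098  0.0211]
wrist pad in seat 0
wrist tool 0
0
lever 0
wrist mark 0
wrist pointer 0
46.65 [ 0.43799398 -0.33054037  0.24156023]
```

```bash
python3 -c "
from station import ctrl
print(ctrl.finish_job())"
```

```text
the job is handed in; nothing more can be done
None
```

The job is done and handed in at about 47 s of the 72 s: the pad is in the blue crate and the tool is back on its wooden rest.

- **Clamp and head:** I unlocked the clamp, slid the head to the service mark and locked it again. My first grip on the red ball slipped halfway, so I pushed it the rest of the way, and later back, with closed fingers up to its stops.
- **Pad:** I levered it out with the tool tipped about 18° over the bar. The wrist force readings stayed low. It came up rolled to one side rather than front-up, but it lifted out cleanly.

**Last checks:**
- **Pad:** all three cameras show it on the crate floor, and the seat is empty.
- **Tool:** it lies level on its rest, with the handle top at 0.048 m, as at the start.
- **Clamp:** the ball is back at its locked position.
- **Head:** the top camera puts its lever at y = 0.0545 m, against the mark at about 0.055 m. Once the head covered it, I could not see the pointer or the mark, so the alignment comes from the lever, ball and mark positions.
- **Bottles, jug and cans:** comparing before and after images in areas clear of the arm showed no change to them. The jug side of the top view was partly covered by the arm.

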